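Nip up the lock ring of a thickness-gauge stand with a tommy bar

ROBOT

A 7-joint arm with a two-finger parallel gripper is mounted at the origin on the work surface. World frame = base frame: x ahead of the robot, y to its left, z up, the work surface at z = 0. Lengths are in m, angles in rad, forces in N, time in s.
With the tool pointing down it reaches from about 0.425 to 0.875 m from the base axis. Payload 8.4 kg.
Tool frame: the origin (TCP) lies between the finger pads; the fingertips stand 25 mm ahead of it and the grasp point (between the pads) lies 6 mm ahead of it; z points along the fingers, y is the line along which they close (so a half turn about z gives the same grasp; the last joint's range is limited). The gripper opens to 87 mm and grips with 3 to 60 N. Pads are 19 mm wide; open, the fingers measure 117 mm over their backs; the gripper's body (75 mm by 190 mm) begins 51 mm behind the grasp point.
Start: joints at [-0.099, 0.333, 0.04, 1.465, -0.013, 1.343, -0.059], TCP at [0.65, -0, 0.248] pointing down, gripper open.
Joint ranges: [-2.58, 2.58], [-0.38, 2.09], [-1.3, 1.39], [0.25, 2.4], [-1.5, 4.64], [0.08, 2.09], [-2.65, 2.65]. Speed limits (rad/s): [2.22, 2.22, 2.79, 2.79, 3.14, 3.14, 3.14].

INTERFACE

Orientations are given as a unit quaternion [w, x, y, z].
In Python, from rig import get_obs, capture, job_done gives the robot as it stands.
- The arm moves only by the tool jog_arm, never from a script. Its argument "plan" is one flat list of numbers, 7 for each row, row after row: the closure, from 0 (fully open) to 1 (shut), then the shift along the world's x, y, z in m, then the turn, a rotation vector about the world's x, y, z in degrees. In form: [jaw, x, y, z, wx, wy, wz, jaw, x, y, z, wx, wy, wz, ...]. A call has 1 to 12 rows; each row is the pose to reach, as a shift and turn from the pose commanded when the call began; what a row does not reach only later rows make up. A row lasts 1/10 s, in which the tool goes at most 50 mm and 8.59 degrees, less where a joint would pass 70% of its speed; a pose out of reach is approached as far as the arm can. A call with a gripper value outside its range is refused whole. The fingers move at their own pace and stop on an object; the grip force is fixed at half the most. Time passes only in rows, so rows that repeat a pose let the fingers close. It gives the time, the measured TCP pose, the force, the opening and the grip force at its end, in the units of the state.
- get_obs(): the state, without advancing time (a new reading comes with each control period).
- capture(name): name is "scene" or "side" or "wrist"; returns a dict with "img" (384x512x3 uint8, red, green, blue), "z_map" (384x512 float32, m along the optical axis (not along the pixel's ray), 0 where there is no reading), "fov_y" (degrees; the focal length in pixels is half the picture's height over the tangent of half this angle, whatever the lens; pixels are square), "cx", "cy" (the principal point, pixels), "k1" (the pictures are not rectified: a ray, as slopes to the right and down, at radius r is drawn at 1 + k1 r^2 times it, then the intrinsics apply), "pose" (4x4, takes a point from camera to world coordinates). Camera axes: x right, y down, z forward; pixel columns grow to the right and rows downward; lengths in m; the calibration is good to about 2 mm. A picture is of the moment at which its call begins.
- job_done(): hands the job in; it is judged then, once.
The state is a dict: "clock": time; "joints": joint angles; "dq": joint speeds; "tau": joint torques, N m; "position": TCP position; "tool_rot": TCP orientation; "wrist_force": force on the tool from outside, world axes, zero at the start; "torque": the same for the moment, N m; "finger_gap": finger opening in m; "grip_force": force on a finger pad.
Only numpy, scipy, OpenCV 4.12 (cv2) and the standard library are available. Lean on these libraries where they do the work, as an engineer would, in place of code of your own. Each camera call takes 0.05 s, during which the arm holds its last target. There are 200 camera calls.

TASK

The arm of the thickness-gauge stand has been reset and its lock ring is still slack: with the tommy bar, moved from hole to hole through a side window of the yoke, screw the ring up (counter-clockwise seen from above) until it bears on the spring washer and nip it firmly, to about 0.6 newton metres about the column axis (0.4 is the least, 0.9 would overstrain the washer). Don't lever or ram the bar against the casting or the column thread, don't turn the ring with the fingers, and leave the dial gauge and the other things on the bench alone. Then lay the bar back in its cradle, let go and move clear.

Things in the scene. Friction and masses are not known exactly. Their poses are not given: they have to be found in the camera images.
- stand: Grey hammer-painted thickness-gauge stand, fixed to the bench. Origin: on the column axis at bench height; z up; x points from the column to the dial gauge. Base 235 x 120 mm, 50 mm high, from x = -60 to 175 mm. More than 172 mm above the bench there is only the column.
- column: Upright threaded steel column of the stand, 36 mm diameter, up to 212 mm above the bench. Origin and axes as the stand's.
- yoke: Cast yoke around the ring, fixed to the column; origin on the column axis 125 mm above the bench, axes as the stand's. Curved walls 46 to 58 mm from the axis close its front (+x) and rear (-x); the sides (+y, -y) are open windows, 49 degrees either way from the y axis: a bar in the ring can swing about 42 degrees either way before it meets a wall. Lugs above and below the ring are 48 mm wide.
- window_left (a point): Middle of the yoke's left window (stand's +y side), 52 mm from the column axis, at the height of the ring's holes. Works as well as the right one.
- window_right (a point): Middle of the right window (stand's -y side), 52 mm from the column axis, at the height of the ring's holes.
- ring: Lock ring on the column thread, 80 mm diameter, 26 mm high; origin at its centre. Six radial holes, 12.5 mm diameter, at mid height: one along its x axis, then every 60 degrees; 21 mm deep, down to the column. Yellow marks at each. Climbs 4 mm a turn counter-clockwise (positive yaw). It starts 85 to 145 degrees short of the washer; at which yaw they meet differs each time and cannot be seen.
- seat (a point): Point of the yoke on the column axis: the ring's centre is here when the ring just meets the spring washer. Torque about the axis, counting force times lever and the twist of the hand: 0.12 N m running, 0.2 on touching, then 2.2 N m more per radian: 0.4 N m after 5 degrees (centre 0.055 mm above this point), 0.6 after 10, 0.9 after 18 (0.2 mm). Unloaded, it springs back a little and stays nipped.
- gauge: Dial gauge on the front end of the arm: dial 54 mm across, facing the stand's +x, plunger down. Origin as the yoke's; the dial lies 113 to 133 mm along x, highest point 35 mm above the origin. Not to be pushed.
- bar: Tommy bar: round steel bar, 10 mm diameter, 100 g, with a 24 mm black ball on one end. Origin: on its axis, at the place to grip. x along the bar: plain rounded tip at x = +80 mm, ball centre at x = -84 mm. It lies level in the cradle. With the tip 20 mm from the column axis (fully in a hole) its origin is 100 mm from that axis.
- bar_tip (a point): Plain end of the bar.
- cradle: Grey plastic cradle fixed to the bench, 114 x 64 mm, origin at the centre of its underside. Two V supports, 10 mm thick, at x = -47 and +47 mm; V mouth 45 mm wide, top 60 mm high; floor between them 8 mm high. The bar lies along its x, tip towards +x, bar origin 42 mm above the cradle's origin.
- weight: Bystander: steel plate 85 x 85 x 10 mm with a black ball handle, 55 mm high, 0.6 kg. Origin: centre of its underside.
- specimen: Bystander: red plastic disc, 48 mm diameter, 6 mm thick, on the anvil under the gauge. Origin: centre of its underside.
- marker: Bystander: orange hand tool, 105 x 28 x 20 mm, lying on the bench. Origin: centre of its underside.
Things that resemble listed ones, but are neither listed nor needed, are in the scene too. There is more than one size of the bar; the one meant has the size given above.

How it is judged:
By the outcome, as a careful person would: the job done as asked, in the order asked, and still so for the second after the job is handed in, with the robot touching nothing.
It also fails if it takes over 72 s, if anything falls off the work surface, if the arm or the gripper's body presses on something with over 40 N, if the wrist force passes 120 N, or if a joint passes its speed limit or range.

## Working session

There is one attempt and no reset: what is moved stays moved. The work goes in short steps, Python scripts to look and compute and a tool call to move; the robot and the scene stay as the last step left them, time stands still between calls to the robot, and variables do not carry over. Pictures are saved under pics/ and viewed, at most 10 in all, crops included, and the job is handed in when it is done.

Besides the shell and the picture viewer there is one more tool, called after "Call:" in YAML: its name, and indented under it one key for each argument. jog_arm: Moves the arm, as the interface text tells. Its arguments: {"type":"object","properties":{"plan":{"type":"array"}},"required":["plan"]}

```bash
ls; mkdir -p pics
cat > h.py <<'E'
import numpy as np, cv2
from rig import get_obs, capture, job_done
def K(c):
    f=c["img"].shape[0]/2/np.tan(np.radians(c["fov_y"])/2)
    return f
def cloud(c):
    f=K(c);h,w=c["z_map"].shape
    u,v=np.meshgrid(np.arange(w),np.arange(h))
    d=rays(c,u.ravel(),v.ravel())
    P=d*c["z_map"].reshape(-1,1)
    return (P@c["pose"][:3,:3].T+c["pose"][:3,3]).reshape(h,w,3)
def rays(c,u,v):
    f=K(c);M=np.array([[f,0,c["cx"]],[0,f,c["cy"]],[0,0,1.]])
    p=np.stack([np.ravel(u),np.ravel(v)],1).astype(np.float64)
    q=cv2.undistortPointsIter(p[:,None],M,np.array([c["k1"],0,0,0,0.]),None,None,(3,30,1e-9))[:,0]
    return np.c_[q,np.ones(len(q))]
def onplane(c,u,v,z):
    d=rays(c,u,v)@c["pose"][:3,:3].T;o=c["pose"][:3,3]
    return o+d*((z-o[2])/d[:,2])[:,None]
def proj(c,P):
    R=c["pose"][:3,:3];t=c["pose"][:3,3];p=(np.atleast_2d(P)-t)@R
    s=p[:,:2]/p[:,2:];s=s*(1+c["k1"]*(s**2).sum(1,keepdims=True))
    return s*K(c)+[c["cx"],c["cy"]]
def save(c,n): cv2.imwrite("pics/"+n,c["img"][...,::-1])
E
python3 - <<'E'
from h import *
import pickle
D={}
for n in("scene","side","wrist"):
    c=capture(n);D[n]=c
    print(n,K(c),c["cx"],c["cy"],c["k1"],np.round(c["pose"],3).tolist())
pickle.dump(D,open("d0.pkl","wb"))
im=np.vstack([D["scene"]["img"],])
save(D["scene"],"s0.png")
save(D["side"],"d0.png")
E
```

```text
pics
scene 429.65660441739897 261.36450774306985 184.34135798425197 0.03553598918804998 [[-0.719, 0.547, -0.43, 0.951], [0.695, 0.564, -0.446, 0.513], [-0.002, -0.619, -0.785, 0.933], [0.0, 0.0, 0.0, 1.0]]
side 480.7294026531651 254.81694741078556 191.0267843957387 -0.1735304078217238 [[0.903, -0.219, 0.369, -0.081], [-0.429, -0.473, 0.77, -1.195], [0.005, -0.853, -0.521, 0.922], [0.0, 0.0, 0.0, 1.0]]
wrist 268.925506834608 261.98197204400384 188.60759883658898 0.0013717527941565519 [[1.0, 0.001, -0.002, 0.65], [0.0, -0.966, -0.258, 0.07], [-0.002, 0.258, -0.966, 0.384], [0.0, 0.0, 0.0, 1.0]]
```

View pics/s0.png

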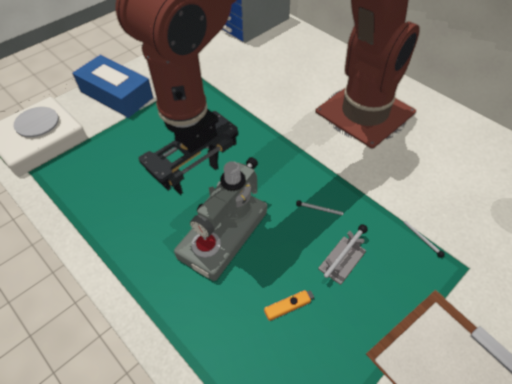

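View pics/d0.png

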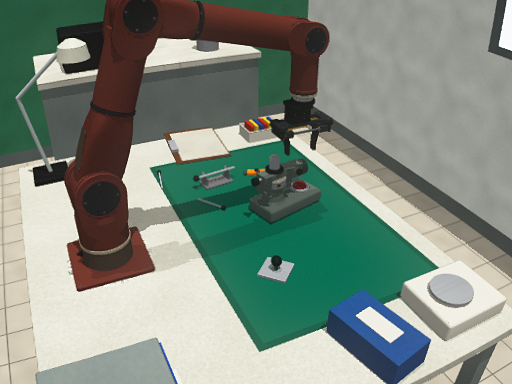

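The scene view shows the stand with its column at about (235,175), the cradle and bar at (343,258) with the ball at (363,229), and two thin decoy bars at (320,208) and (425,238). The side view shows the stand at (280,190), the cradle at (213,178) and the weight at (276,265).

Run:
```python
from h import *
import pickle
D=pickle.load(open("d0.pkl","rb"))
for n in("scene","side","wrist"):
    c=D[n];P=cloud(c);ok=c["z_map"]>0
    x,y,z=P[...,0],P[...,1],P[...,2]
    print(n)
    # approx positions
    if n!="wrist":
        for (u,v) in ([(235,178),(343,258),(363,229),(205,243),(225,255),(329,277)] if n=="scene" else [(273,160),(213,178),(197,178),(300,186),(276,262)]):
            print((u,v),P[v,u].round(3), onplane(c,[u],[v],.05).round(3)[0])
    m=ok&(abs(z-.212)<.006)&(x>.45)&(x<.8)&(abs(y)<.3)
    gray=(c["img"].max(2).astype(int)-c["img"].min(2))<40
    q=P[m&gray]; print("coltop",len(q),q.mean(0) if len(q) else 0, q.min(0) if len(q) else 0,q.max(0) if len(q) else 0)
    m=ok&(abs(z-.05)<.005)&gray&(x>.4)&(x<.9)&(abs(y)<.4)
    q=P[m].astype(np.float32); print("z50",len(q),q.min(0),q.max(0))
big=[]
c=D["scene"]; a=cv2.resize(c["img"][150:300,150:390],None,fx=3.3,fy=3.3,interpolation=cv2.INTER_CUBIC)
save({"img":a},"s1.png")
save(D["wrist"],"w0.png")
```

```text
scene
(235, 178) [0.574 0.037 0.19 ] [ 0.503 -0.053  0.05 ]
(343, 258) [0.461 0.287 0.008] [0.483 0.297 0.05 ]
(363, 229) [0.386 0.28  0.048] [0.387 0.281 0.05 ]
(205, 243) [0.689 0.051 0.061] [0.686 0.046 0.05 ]
(225, 255) [0.673 0.102 0.049] [0.673 0.103 0.05 ]
(329, 277) [ 0.519  0.294 -0.001] [0.543 0.306 0.05 ]
coltop 157 [0.57046578 0.02318247 0.21090393] [0.55205777 0.00628121 0.20603556] [0.58655188 0.03987148 0.21473909]
z50 2217 [ 0.4002883  -0.00825536  0.0450004 ] [0.74881893 0.31323984 0.05499215]
side
(273, 160) [0.561 0.013 0.204] [0.699 0.272 0.05 ]
(213, 178) [0.46  0.306 0.009] [0.436 0.239 0.05 ]
(197, 178) [0.385 0.268 0.047] [0.383 0.264 0.05 ]
(300, 186) [0.686 0.041 0.061] [0.696 0.056 0.05 ]
(276, 262) [ 0.427 -0.275  0.047] [ 0.425 -0.278  0.05 ]
coltop 54 [0.56560689 0.01488692 0.21138658] [ 5.49780429e-01 -2.59161006e-04  2.06111191e-01] [0.58291236 0.03613682 0.21674951]
z50 828 [ 0.40068048 -0.28205118  0.04500739] [0.748907   0.3126347  0.05495434]
wrist
coltop 2047 [0.5693596  0.02089606 0.21189695] [0.55168287 0.0022132  0.20600752] [0.5857374  0.03714741 0.21441142]
z50 6221 [ 0.49992454 -0.03851386  0.04503729] [0.74703556 0.11626037 0.05498724]
```

View pics/s1.png

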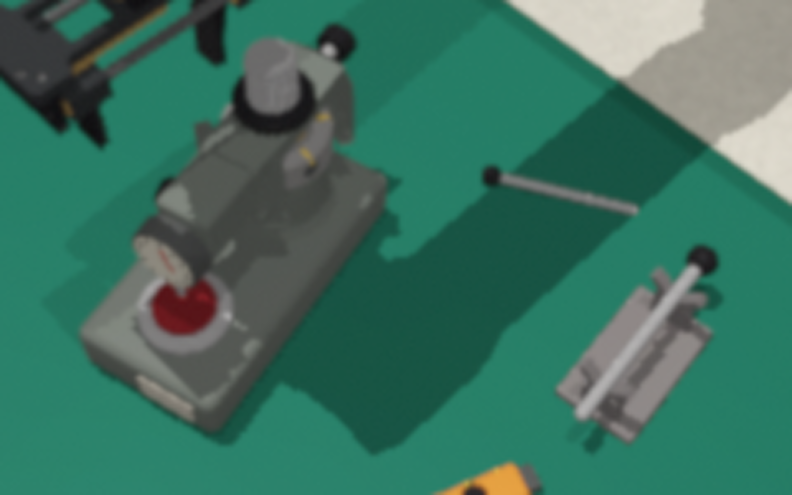

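View pics/w0.png

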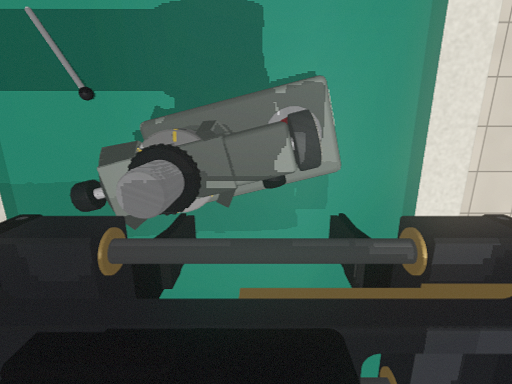

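The crop shows the yellow hole marks facing the left window at about (310,150). The wrist view shows the stand clearly, with the base corners at about (325,78) and (340,165), the column at (155,190) and yellow marks at (175,135).

Run:
```python
from h import *
import pickle
D=pickle.load(open("d0.pkl","rb"))
c=D["wrist"];P=cloud(c);z=P[...,2];im=c["img"].astype(int)
gray=(im.max(2)-im.min(2))<40
m=(c["z_map"]>0)&(abs(z-.05)<.004)&gray&(np.arange(384)[:,None]<215)
q=(P[m][:,:2]*1000).astype(np.float32)
r=cv2.minAreaRect(q);print("base top",r,cv2.boxPoints(r).round(1).tolist())
m=(c["z_map"]>0)&(abs(z-.212)<.0035)&(np.arange(384)[:,None]<225)&gray
q=(P[m][:,:2]*1000).astype(np.float32);print("col",cv2.minEnclosingCircle(q),P[m][:,2].mean())
# bar+cradle in scene & side
for n in("scene","side"):
    c=D[n];P=cloud(c);im=c["img"].astype(int)
    s=im.max(2)-im.min(2)
    x,y,z=[P[...,i] for i in range(3)]
    reg=(c["z_map"]>0)&(x>.33)&(x<.6)&(y>.2)&(y<.36)
    m=reg&(z>.037)&(z<.052)&(s<40)&(im.max(2)>110)
    q=P[m]; a=q[:,:2]-q[:,:2].mean(0);v=np.linalg.svd(a)[2][0] if len(q)<4000 else 0
    v=v*np.sign(v[0]);print(n,"bar",len(q),q.mean(0).round(4),v,np.degrees(np.arctan2(v[1],v[0])),(a@v).min(),(a@v).max(),np.std(a@[-v[1],v[0]]))
    m=reg&(z>.03)&(im.max(2)<60); q=P[m];print("ball",len(q),q.mean(0).round(4),q.min(0).round(4),q.max(0).round(4))
    m=reg&(abs(z-.008)<.004)&(s<40); q=(P[m][:,:2]*1000).astype(np.float32);print("floor",len(q),cv2.minAreaRect(q) if len(q) else 0)
    w=(c["z_map"]>0)&(x>.3)&(x<.9)&(abs(y)<.35)&(im[...,0]>200)&(im[...,2]<100);q=P[w];print("marker",len(q),q.mean(0))
```

```text
base top ((624.2903442382812, 34.16694641113281), (231.54046630859375, 117.41250610351562), 13.98275375366211) [[497.79998779296875, 63.20000076293945], [526.0999755859375, -50.79999923706055], [750.7999877929688, 5.199999809265137], [722.4000244140625, 119.0999984741211]]
col ((568.1697998046875, 19.770183563232422), 17.61840057373047) 0.2119907920850184
scene bar 340 [0.4709 0.2874 0.0454] [0.99227411 0.12406487] 7.126756706049815 -0.07949446030314325 0.073789136804196 0.0074319458466757275
ball 44 [0.3853 0.2793 0.0502] [0.3776 0.2705 0.0421] [0.3927 0.288  0.055 ]
floor 783 ((461.60223388671875, 286.00958251953125), (254.4073028564453, 87.56747436523438), 21.054183959960938)
marker 414 [0.64695662 0.27443318 0.01565087]
side bar 82 [0.466  0.2855 0.0457] [0.99357646 0.11316277] 6.497667752052103 -0.07241120030402591 0.07940134728563235 0.006478557348142936
ball 23 [0.3857 0.2699 0.0473] [0.3716 0.2604 0.039 ] [0.5044 0.2822 0.0573]
floor 232 ((487.5231628417969, 298.16192626953125), (185.1723175048828, 104.36766815185547), 23.254196166992188)
marker 34 [0.61982695 0.28621098 0.01415363]
```

Call:
jog_arm:
  plan: [0,0,0,0.03,0,0,8,0,-0.01,0.02,0.05,0,0,16,0,-0.03,0.05,0.05,0,0,24,0,-0.05,0.08,0.05,0,0,32,0,-0.07,0.11,0.05,0,0,40,0,-0.09,0.14,0.04,0,0,48,0,-0.11,0.17,0.02,0,0,56,0,-0.13,0.21,0,0,0,64,0,-0.15,0.24,-0.02,0,0,72,0,-0.17,0.265,-0.04,0,0,80,0,-0.181,0.287,-0.06,0,0,88,0,-0.181,0.287,-0.08,0,0,97]

```text
clock: 1.35
position: [0.4663, 0.2908, 0.1669]
tool_rot: [-0.0, -0.063, 0.998, 0.001]
wrist_force: [1.4, -0.0, 0.1]
finger_gap: 0.0874
grip_force: 0.0
```

Call:
jog_arm:
  plan: [0,0,0,0,0,0,0,0,0,0,0,0,0,0]

```text
clock: 1.55
position: [0.4692, 0.2864, 0.1677]
tool_rot: [-0.0, -0.055, 0.998, -0.0]
wrist_force: [1.1, -0.8, 0.6]
finger_gap: 0.0871
grip_force: 0.0
```

Run:
```python
from h import *
o=get_obs();print(o)
c=capture("wrist");save(c,"w1.png");P=cloud(c);im=c["img"].astype(int)
print(c["pose"].round(4).tolist())
z=P[...,2];s=im.max(2)-im.min(2)
m=(c["z_map"]>0)&(z>.036)&(z<.055)&(s<45)&(im.max(2)>100)&(abs(P[...,0]-.469)<.11)&(abs(P[...,1]-.287)<.05)
n,l,st,ce=cv2.connectedComponentsWithStats(m.astype(np.uint8));k=1+st[1:,4].argmax();m=l==k
q=P[m];a=q[:,:2]-q[:,:2].mean(0);v=np.linalg.svd(a,full_matrices=False)[2][0];v*=np.sign(v[0])
print(len(q),q.mean(0),q[:,2].max(),v,np.degrees(np.arctan2(v[1],v[0])),(a@v).min(),(a@v).max(),np.std(a@[-v[1],v[0]]))
m=(c["z_map"]>0)&(z>.03)&(z<.07)&(im.max(2)<70)&(abs(P[...,0]-.385)<.03)&(abs(P[...,1]-.28)<.03);q=P[m];print("ball",len(q),q.mean(0) if len(q) else 0)
```

```text
{'clock': 1.55, 'joints': array([-0.32200593,  0.211565  , -0.34626061,  1.79721132,  0.07835267,
        1.14695571,  0.98699964]), 'dq': array([ 4.55755148e-03, -1.51211887e-02,  5.73845634e-03, -1.99511339e-02,
       -2.14426026e-03,  5.99506146e-05, -5.41246936e-03]), 'tau': array([-6.55276682e-01, -5.07154512e+01, -2.97160663e+00, -3.62446511e+01,
       -2.57074437e-02,  2.48996378e-02,  4.45883693e-01]), 'position': array([0.46924991, 0.28636275, 0.16771449]), 'tool_rot': array([-2.92656058e-04, -5.48060842e-02,  9.98496943e-01, -2.51506317e-04]), 'wrist_force': array([ 1.06823783, -0.80586613,  0.60904285]), 'torque': array([ 0.10214064, -0.01360521,  0.02969147]), 'grip_force': 0.0, 'finger_gap': 0.0871408629511671}
[[-0.1097, 0.9603, 0.2565, 0.3993], [0.994, 0.1059, 0.0288, 0.2783], [0.0005, 0.2582, -0.9661, 0.3051], [0.0, 0.0, 0.0, 1.0]]
1989 [0.45500664 0.28420005 0.04634081] 0.054128051219217654 [0.99288363 0.11908863] 6.839507869909929 -0.06306514992118363 0.06656017156354363 0.008599390478636953
ball 229 [0.38151406 0.27733919 0.049221  ]
```

View pics/w1.png

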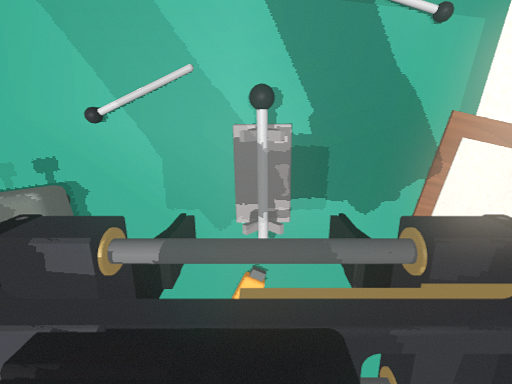

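The picture shows the cradle centred at (263,175), with its bar running from the ball at (262,97) to the tip near (263,235), centred under the hand and the right length. I'll descend and grip.

Call:
jog_arm:
  plan: [0,-0.001,-0.001,-0.04,0,0,0,0,-0.001,-0.001,-0.08,0,0,0,0,-0.001,-0.001,-0.11,0,0,0,0.5,-0.001,-0.001,-0.12,0,0,0,0.7,-0.001,-0.001,-0.12,0,0,0,1,-0.001,-0.001,-0.12,0,0,0,1,-0.001,-0.001,-0.12,0,0,0,1,-0.001,-0.001,-0.12,0,0,0]

```text
clock: 2.4
position: [0.4689, 0.2865, 0.0491]
tool_rot: [0.001, -0.057, 0.998, 0.001]
wrist_force: [0.1, -0.3, -0.9]
finger_gap: 0.0547
grip_force: 0.0
```

Call:
jog_arm:
  plan: [1,0,0,0,0,0,0,1,0,0,0,0,0,0]

```text
clock: 2.6
position: [0.4682, 0.2861, 0.0481]
tool_rot: [0.0, -0.057, 0.998, 0.0]
wrist_force: [-1.0, 0.3, -0.3]
finger_gap: 0.0391
grip_force: 0.0
```

Call:
jog_arm:
  plan: [1,0,0,0,0,0,0,1,0,0,0,0,0,0,1,0,0,0,0,0,0,1,0,0,0,0,0,0,1,0,0,0,0,0,0,1,0,0,0,0,0,0]

```text
clock: 3.2
position: [0.4679, 0.2864, 0.0476]
tool_rot: [0.0, -0.058, 0.998, 0.0]
wrist_force: [-0.9, 2.9, -1.7]
finger_gap: 0.0092
grip_force: 29.9
```

Call:
jog_arm:
  plan: [1,0,0,0.04,0,0,0,1,0,0,0.09,0,0,0,1,0,0,0.14,0,0,0,1,0.0,0,0.18,0,0,-8,1,0.01,-0.01,0.2,0,0,-16,1,0.02,-0.02,0.2,0,0,-24,1,0.03,-0.04,0.2,0,0,-32,1,0.04,-0.06,0.2,0,0,-40,1,0.05,-0.08,0.2,0,0,-48,1,0.06,-0.1,0.2,0,0,-56,1,0.065,-0.12,0.2,0,0,-64,1,0.07,-0.13,0.2,0,0,-72]

```text
clock: 4.4
position: [0.5382, 0.1533, 0.2472]
tool_rot: [0.0, 0.544, 0.839, -0.001]
wrist_force: [0.5, 0.0, -0.9]
finger_gap: 0.0087
grip_force: 29.9
```

Call:
jog_arm:
  plan: [1,0,-0.01,0,0,0,-8,1,0,-0.015,0,0,0,-11,1,0,-0.015,0,0,0,-11]

```text
clock: 4.7
position: [0.5379, 0.1397, 0.2472]
tool_rot: [-0.0, 0.619, 0.785, -0.001]
wrist_force: [-0.3, 0.3, 0.3]
finger_gap: 0.0092
grip_force: 29.9
```

Call:
jog_arm:
  plan: [1,0,0,-0.01,-8,-2,0,1,0,0,-0.02,-16,-4,0,1,0,0,-0.03,-24,-6,0,1,0,0,-0.04,-31,-8,0,1,0,0,-0.04,-34,-8.5,0,1,0,0,-0.04,-34,-8.5,0,1,0,0,-0.04,-34,-8.5,0]

```text
clock: 5.4
position: [0.5381, 0.1412, 0.2074]
tool_rot: [0.237, 0.589, 0.75, -0.184]
wrist_force: [0.6, -0.3, -0.3]
finger_gap: 0.0088
grip_force: 29.9
```

Run:
```python
from h import *
import pickle
o=get_obs();c=capture("wrist");pickle.dump((o,c),open("d2.pkl","wb"))
print(o["position"],o["tool_rot"],o["wrist_force"],o["torque"],o["finger_gap"],o["joints"].round(2))
u=cv2.resize(c["img"],(768,576),interpolation=cv2.INTER_CUBIC)
save({"img":u},"w2.png")
```

```text
[0.53806356 0.14121935 0.20744994] [ 0.23732907  0.5893833   0.74993707 -0.18411035] [ 0.56331415 -0.25587588 -0.25797112] [ 0.72884449  0.18219637 -0.04064203] 0.008796588147459294 [-0.53  0.3  -0.17  1.73  0.6   1.45 -0.64]
```

View pics/w2.png

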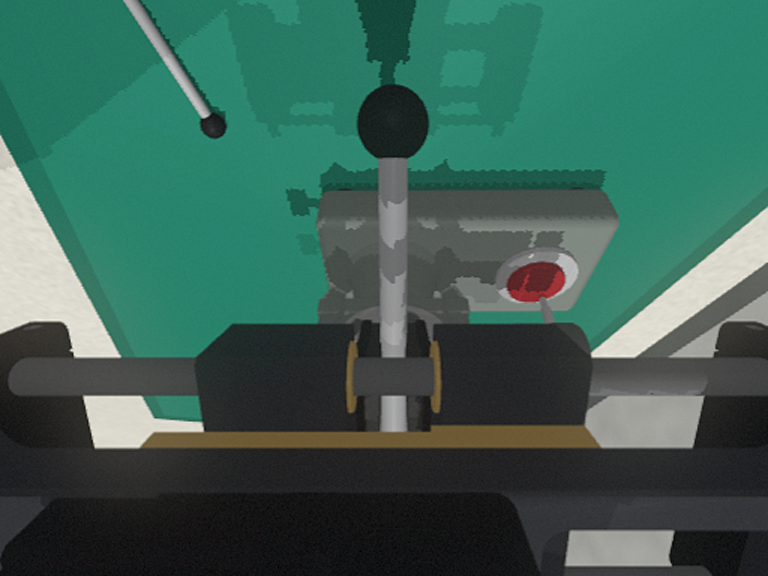

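The ball sits at (392,120) and the shaft runs straight down column 392, so the bar is held square. The ring is hidden just below the jaw edge (row 320), so I need to go higher and sideways.

Call:
jog_arm:
  plan: [1,-0.02,-0.01,0.025,0,0,0,1,-0.042,-0.02,0.05,0,0,0,1,-0.042,-0.02,0.05,0,0,0,1,-0.042,-0.02,0.05,0,0,0]

```text
clock: 5.85
position: [0.4965, 0.1202, 0.2588]
tool_rot: [0.238, 0.591, 0.749, -0.183]
wrist_force: [0.0, -0.1, -2.1]
finger_gap: 0.0089
grip_force: 29.9
```

Run:
```python
from h import *
import pickle
o=get_obs();c=capture("wrist");s=capture("scene");pickle.dump((o,c,s),open("d3.pkl","wb"))
print(o["position"],o["tool_rot"],o["wrist_force"],o["torque"],o["finger_gap"])
print(proj(c,[.568,.02,.125]),proj(c,[.568,.02,.172]))
u=cv2.resize(c["img"][60:230,170:410],None,fx=3.3,fy=3.3,interpolation=cv2.INTER_CUBIC)
save({"img":u},"w3.png")
```

```text
[0.49654132 0.12021358 0.25881468] [ 0.23806895  0.59090348  0.74881438 -0.1828477 ] [ 0.02796142 -0.09808508 -2.07470873] [ 0.76983827  0.1340301  -0.05526212] 0.008931701729731631
[[299.13487407 191.43089203]] [[303.27169065 224.59736726]]
```

View pics/w3.png

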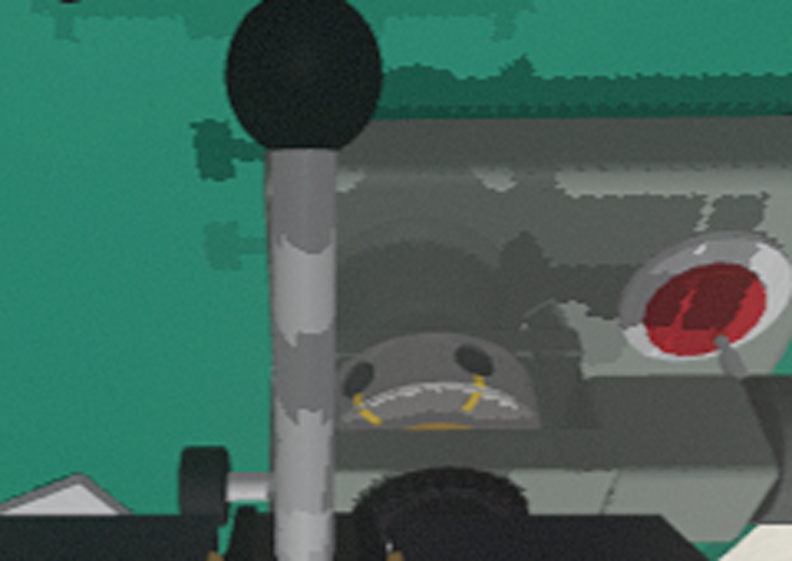

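The picture shows two ring holes in the left window at crop (357,378) and (473,361), with their yellow marks. The bar shaft runs down crop column 303.

```bash
cat > m.py <<'E'
from h import *
from scipy.spatial.transform import Rotation as Ro
from scipy.optimize import least_squares
import pickle
o,c,s=pickle.load(open("d3.pkl","rb"))
g=c["img"].astype(int);P=cloud(c)
q=o["tool_rot"];R=Ro.from_quat([q[1],q[2],q[3],q[0]]).as_matrix();p=o["position"]
print("tool x,y,z",R.round(3).tolist())
H=(P-p)@R
# bar shaft in hand frame
m=(c["z_map"]>0)&(abs(H[...,1])<.008)&(abs(H[...,2])<.03)&(abs(H[...,0])<.1)&(g.max(2)>70)
u=np.where(m)
print("bar hand: x",H[m][:,0].min(),H[m][:,0].max(),"n",m.sum())
for a in range(100,220,20):
    w=m[a]; 
    if w.sum(): h=H[a][w]; print(a,h[:,0].mean().round(4),"y",h[:,1].min().round(4),h[:,1].max().round(4),"z",h[:,2].min().round(4), "cols",np.where(w)[0].min(),np.where(w)[0].max())
m=(c["z_map"]>0)&(g.max(2)<60)&(abs(H[...,0])<.11)&(abs(H[...,0])>.065)&(abs(H[...,1])<.02)&(abs(H[...,2])<.03)
h=H[m];f=least_squares(lambda t:np.linalg.norm(h-t,axis=1)-.012,[h[:,0].mean(),0,.006]);print("ball hand",f.x,len(h),np.abs(f.fun).mean())
# levels
ax=np.array([.568,.020]);th=np.radians(14);xs=np.array([np.cos(th),np.sin(th)]);ys=np.array([-xs[1],xs[0]])
d=P[...,:2]-ax;r=np.linalg.norm(d,axis=2);X=d@xs;Y=d@ys;Z=P[...,2]
ok=(c["z_map"]>0)
green=ok&(g[...,1]>g[...,0]+40); print("bench z",np.median(Z[green]))
b=ok&(X>-40e-3)&(X<.16)&(abs(Z-.05)<.006)&(Y>.045);print("base z",np.median(Z[b]),b.sum())
# ring side
ri=ok&(abs(r-.04)<.004)&(Z>.108)&(Z<.14)&(Y>.02)
print("ring pts",ri.sum(),Z[ri].min(),Z[ri].max(),np.bincount(((Z[ri]-.1)*1000).astype(int)))
qq=P[ri];f=least_squares(lambda t:np.hypot(qq[:,0]-t[0],qq[:,1]-t[1])-.04,ax,loss="soft_l1",f_scale=.001);print("axis",f.x,np.std(f.fun))
t=ok&(r<.038)&(r>.03)&(Y>.02)&(abs(Z-.138)<.008);print("ring top z",t.sum(),np.median(Z[t]),np.percentile(Z[t],[10,90]))
ct=np.array(f.x)
# hole centres: dark blobs
gr=g.max(2);mk=((gr<58)&(np.hypot(P[...,0]-ct[0],P[...,1]-ct[1])<.05)&(Z>.1)&(Z<.135)&(Y>.01)).astype(np.uint8)
n,l,st,ce=cv2.connectedComponentsWithStats(mk)
for i in range(1,n):
    if st[i,4]>12: print("blob",st[i],ce[i])
def cyl(u,v,ct):
    D=rays(c,[u],[v])@c["pose"][:3,:3].T;D=D[0];O=c["pose"][:3,3]
    a=D[:2]@D[:2];e=O[:2]-ct;bb=e@D[:2];cc=e@e-.04**2
    t=(-bb-np.sqrt(bb*bb-a*cc))/a;X=O+t*D;return X,np.degrees(np.arctan2(X[1]-ct[1],X[0]-ct[0]))-14
pts=[(170+357.5/3.3-.5,60+378.5/3.3-.5),(170+473.5/3.3-.5,60+361.5/3.3-.5)]
for k in (ct,ax):
  for a in pts: print(a,cyl(*a,k))
E
python3 m.py
```

```text
tool x,y,z [[-0.188, 0.972, 0.14], [0.798, 0.235, -0.555], [-0.573, 0.008, -0.82]]
bar hand: x -0.028618003413633505 0.09788302132800751 n 2858
120 0.0686 y -0.005 0.0042 z -0.0003 cols 252 270
140 0.0587 y -0.0051 0.0043 z 0.0001 cols 252 270
160 0.0485 y -0.0052 0.0043 z 0.0 cols 252 270
180 0.0378 y -0.0047 0.0045 z -0.0002 cols 253 270
200 0.0267 y -0.0049 0.0045 z 0.0001 cols 253 270
ball hand [ 0.08671371 -0.00036244  0.00592201] 1848 0.00037138627298925194
bench z 0.0006610294437366937
base z 0.048994861898347564 1897
ring pts 1002 0.10802706651479332 0.13805664014996913 [  0   0   0   0   0   0   0   0   1   0   0   1  30  43  34  36  40  46
  51  30  26  33  28  22  34  24  19  34  26  40  36  29  38  36  37  75
 101  51   1]
axis [0.5678578  0.01897267] 0.0009366220586057951
ring top z 342 0.13691298664311433 [0.13625386 0.14330786]
blob [309 166  10   8  55] [313.49090909 169.41818182]
(277.83333333333337, 174.1969696969697) (array([0.53501627, 0.0418076 , 0.12350558]), np.float64(131.18886996039194))
(312.9848484848485, 169.04545454545456) (array([0.5703956 , 0.05889209, 0.12378189]), np.float64(72.36242394535007))
(277.83333333333337, 174.1969696969697) (array([0.53483141, 0.0423572 , 0.12404721]), np.float64(132.01816570928088))
(312.9848484848485, 169.04545454545456) (array([0.56980994, 0.05995903, 0.12492466]), np.float64(73.40655980297228))
```

Call:
jog_arm:
  plan: [1,0.02,0.03,0,8,2,0,1,0.04,0.06,0,16,4,0,1,0.06,0.08,-0.01,24,6,0,1,0.083,0.08,-0.02,32,8,0,1,0.083,0.08,-0.02,34,8.5,0,1,0.083,0.08,-0.02,34,8.5,0]

```text
clock: 6.55
position: [0.5803, 0.1977, 0.2359]
tool_rot: [-0.001, 0.621, 0.784, -0.001]
wrist_force: [-0.5, -0.1, -1.2]
finger_gap: 0.0087
grip_force: 29.9
```

Call:
jog_arm:
  plan: [1,0,0,-0.03,0,0,-8,1,0,-0.01,-0.06,0,0,-16,1,0,-0.02,-0.09,0,0,-18,1,0,-0.032,-0.108,0,0,-18,1,0,-0.032,-0.108,0,0,-18,1,0,-0.032,-0.108,0,0,-18]

```text
clock: 7.15
position: [0.5787, 0.1702, 0.1298]
tool_rot: [-0.0, 0.733, 0.68, -0.0]
wrist_force: [0.2, 1.2, -0.6]
finger_gap: 0.0088
grip_force: 29.9
```

```bash
cat > st.py <<'E'
from h import *
from scipy.spatial.transform import Rotation as Ro
A=np.array([.5683,.0198])
def st():
    o=get_obs();q=o["tool_rot"];R=Ro.from_quat([q[1],q[2],q[3],q[0]]).as_matrix();p=o["position"]
    d=p[:2]-A;r=np.hypot(*d);a=np.degrees(np.arctan2(d[1],d[0]));y=np.degrees(np.arctan2(R[1,0],R[0,0]))
    F,T=o["wrist_force"],o["torque"]
    print("t",o["clock"],"p",p.round(4),"r",r.round(4),"ang(stand)",round(a-14,2),"yaw(stand)",round(y-14,2),"tilt",R[2,:2].round(4),"F",F.round(2),"T",T.round(3),"Mz",round(d[0]*F[1]-d[1]*F[0]+T[2],3))
if __name__=="__main__": st()
E
python3 st.py
```

```text
t 7.15 p [0.5787 0.1702 0.1298] r 0.1508 ang(stand) 72.04 yaw(stand) 71.68 tilt [-0.0003 -0.0004] F [ 0.18  1.16 -0.6 ] T [0.023 0.029 0.031] Mz 0.016
```

Call:
jog_arm:
  plan: [1,-0.001,-0.015,0,0,0,0,1,-0.002,-0.028,0,0,0,0,1,-0.0025,-0.034,0,0,0,0,1,-0.0028,-0.038,0,0,0,0,1,-0.0028,-0.04,0,0,0,0,1,-0.0028,-0.04,0,0,0,0]

```text
clock: 7.75
position: [0.5762, 0.1289, 0.1297]
tool_rot: [0.0, 0.734, 0.679, 0.0]
wrist_force: [-0.1, 0.4, -1.6]
finger_gap: 0.0089
grip_force: 29.9
```

```bash
python3 st.py
```

```text
t 7.75 p [0.5762 0.1289 0.1297] r 0.1094 ang(stand) 71.84 yaw(stand) 71.58 tilt [0.0001 0.0002] F [-0.07  0.39 -1.62] T [-0.006  0.003  0.042] Mz 0.053
```

```bash
cat > arc.py <<'E'
import sys,numpy as np
# arc.py x0 y0 r a1 a2 n r2 : stand angles, deltas to commanded x0 y0
x0,y0,r,a1,a2,n=map(float,sys.argv[1:7])
for a in np.linspace(a1,a2,int(n)+1):
    w=np.radians(a+14);print(round(a,1),"d",round(.5683+r*np.cos(w)-x0,4),round(.0198+r*np.sin(w)-y0,4),"dz",round((a-a1)/360*.004,4))
E
python3 arc.py .5762 .129 .1015 72 128 7; python3 arc.py .5762 .129 .150 128 68 1;python3 arc.py .5762 .129 .1015 68 68 1
```

```text
72.0 d -0.0008 -0.0079 dz 0.0
80.0 d -0.015 -0.0079 dz 0.0001
88.0 d -0.029 -0.0099 dz 0.0002
96.0 d -0.0426 -0.0138 dz 0.0003
104.0 d -0.0556 -0.0196 dz 0.0004
112.0 d -0.0676 -0.0271 dz 0.0004
120.0 d -0.0784 -0.0362 dz 0.0005
128.0 d -0.0879 -0.0467 dz 0.0006
128.0 d -0.1261 -0.0169 dz 0.0
68.0 d 0.013 0.0393 dz -0.0007
68.0 d 0.0062 -0.0087 dz 0.0
68.0 d 0.0062 -0.0087 dz 0.0
```

Call:
jog_arm:
  plan: [1,-0.0008,-0.0079,0,0,0,0,1,-0.0008,-0.0079,0,0,0,0,1,-0.015,-0.0079,0.0001,0,0,8,1,-0.029,-0.0099,0.0002,0,0,16]

```text
clock: 8.15
position: [0.548, 0.1192, 0.13]
tool_rot: [0.001, 0.63, 0.777, 0.001]
wrist_force: [5.5, -1.0, -1.0]
finger_gap: 0.0087
grip_force: 30.4
```

```bash
python3 st.py;  python3 arc.py .5472 .1191 .1015 88 128 5
```

```text
t 8.15 p [0.548  0.1192 0.13  ] r 0.1014 ang(stand) 87.53 yaw(stand) 87.93 tilt [-0.0004  0.0024] F [ 5.49 -1.01 -0.95] T [-0.182 -1.026  0.291] Mz -0.235
88.0 d -0.0 -0.0 dz 0.0
96.0 d -0.0136 -0.0039 dz 0.0001
104.0 d -0.0266 -0.0097 dz 0.0002
112.0 d -0.0386 -0.0172 dz 0.0003
120.0 d -0.0494 -0.0263 dz 0.0004
128.0 d -0.0589 -0.0368 dz 0.0004
```

Call:
jog_arm:
  plan: [1,-0.0136,-0.0039,0.0001,0,0,8,1,-0.0266,-0.0097,0.0002,0,0,16,1,-0.0386,-0.0172,0.0003,0,0,24,1,-0.0494,-0.0263,0.0004,0,0,32,1,-0.0589,-0.0368,0.0004,0,0,40,1,-0.0589,-0.0368,0.0004,0,0,40,1,-0.0589,-0.0368,0.0004,0,0,40]

```text
clock: 8.85
position: [0.4888, 0.0829, 0.1305]
tool_rot: [0.0, 0.331, 0.944, 0.0]
wrist_force: [1.9, 2.4, -0.7]
finger_gap: 0.0089
grip_force: 30.1
```

```bash
python3 st.py;  python3 arc.py .4883 .0823 .150 128 68 1;python3 arc.py .4883 .0823 .160 98 98 1; python3 arc.py .4883 .0823 .112 68 68 1
```

```text
t 8.85 p [0.4888 0.0829 0.1305] r 0.1015 ang(stand) 127.54 yaw(stand) 127.35 tilt [-0.0005  0.0012] F [ 1.9   2.36 -0.68] T [ 0.516 -0.352  0.189] Mz -0.119
128.0 d -0.0382 0.0298 dz 0.0
68.0 d 0.1009 0.086 dz -0.0007
98.0 d 0.0201 0.0858 dz 0.0
98.0 d 0.0201 0.0858 dz 0.0
68.0 d 0.0956 0.0484 dz 0.0
68.0 d 0.0956 0.0484 dz 0.0
```

```bash
python3 arc.py .4883 .0823 .152 128 66 8; python3 arc.py .5919 .1694 .109 66 66 1; python3 arc.py .5919 .1694 .1015 66 66 1
```

```text
128.0 d -0.0398 0.0311 dz 0.0
120.2 d -0.0261 0.0464 dz -0.0001
112.5 d -0.0104 0.0597 dz -0.0002
104.8 d 0.0069 0.0708 dz -0.0003
97.0 d 0.0255 0.0794 dz -0.0003
89.2 d 0.0452 0.0855 dz -0.0004
81.5 d 0.0654 0.0888 dz -0.0005
73.8 d 0.086 0.0894 dz -0.0006
66.0 d 0.1064 0.0872 dz -0.0007
66.0 d -0.0047 -0.0423 dz 0.0
66.0 d -0.0047 -0.0423 dz 0.0
66.0 d -0.006 -0.0496 dz 0.0
66.0 d -0.006 -0.0496 dz 0.0
```

Call:
jog_arm:
  plan: [1,-0.02,0.0155,0,0,0,0,1,-0.0398,0.0311,0,0,0,0,1,-0.0261,0.0464,0,0,0,-7.8,1,-0.0104,0.0597,0,0,0,-15.5,1,0.0069,0.0708,0,0,0,-23.2,1,0.0255,0.0794,0,0,0,-31,1,0.0452,0.0855,0,0,0,-38.8,1,0.0654,0.0888,0,0,0,-46.5,1,0.086,0.0894,0,0,0,-54.2,1,0.1064,0.0872,0,0,0,-62,1,0.1064,0.0872,0,0,0,-62,1,0.1064,0.0872,0,0,0,-62]

```text
clock: 10.05
position: [0.5945, 0.1697, 0.1294]
tool_rot: [-0.0, 0.769, 0.64, -0.001]
wrist_force: [-0.3, -0.5, -1.0]
finger_gap: 0.0087
grip_force: 29.9
```

```bash
python3 st.py; python3 arc.py .5947 .1695 .110 66 66 1; python3 arc.py .5947 .1695 .1015 66 66 1
```

```text
t 10.05 p [0.5945 0.1697 0.1294] r 0.1522 ang(stand) 66.09 yaw(stand) 65.54 tilt [-0.0009 -0.0014] F [-0.26 -0.47 -1.04] T [-0.008  0.02   0.002] Mz 0.028
66.0 d -0.0073 -0.0414 dz 0.0
66.0 d -0.0073 -0.0414 dz 0.0
66.0 d -0.0088 -0.0497 dz 0.0
66.0 d -0.0088 -0.0497 dz 0.0
```

Call:
jog_arm:
  plan: [1,-0.003,-0.018,0.0007,0,0,0,1,-0.005,-0.03,0.0007,0,0,0,1,-0.006,-0.035,0.0007,0,0,0,1,-0.0067,-0.038,0.0007,0,0,0,1,-0.0073,-0.0414,0.0007,0,0,0,1,-0.0073,-0.0414,0.0007,0,0,0]

```text
clock: 10.65
position: [0.5875, 0.1277, 0.131]
tool_rot: [0.0, 0.768, 0.64, 0.0]
wrist_force: [1.4, -1.2, -1.1]
finger_gap: 0.0089
grip_force: 29.9
```

```bash
python3 st.py
```

```text
t 10.65 p [0.5875 0.1277 0.131 ] r 0.1096 ang(stand) 65.93 yaw(stand) 65.57 tilt [-0.      0.0004] F [ 1.43 -1.19 -1.1 ] T [-0.163 -0.194  0.074] Mz -0.103
```

```bash
python3 arc.py .5874 .1281 .1015 66 90 3;echo; python3 arc.py .5639 .1210 .1015 90 128 19
```

```text
66.0 d -0.0015 -0.0083 dz 0.0
74.0 d -0.0156 -0.0069 dz 0.0001
82.0 d -0.0297 -0.0074 dz 0.0002
90.0 d -0.0437 -0.0098 dz 0.0003

90.0 d -0.0202 -0.0027 dz 0.0
92.0 d -0.0236 -0.0036 dz 0.0
94.0 d -0.027 -0.0047 dz 0.0
96.0 d -0.0303 -0.0058 dz 0.0001
98.0 d -0.0336 -0.0071 dz 0.0001
100.0 d -0.0369 -0.0085 dz 0.0001
102.0 d -0.0401 -0.01 dz 0.0001
104.0 d -0.0433 -0.0116 dz 0.0002
106.0 d -0.0463 -0.0133 dz 0.0002
108.0 d -0.0494 -0.0151 dz 0.0002
110.0 d -0.0524 -0.0171 dz 0.0002
112.0 d -0.0553 -0.0191 dz 0.0002
114.0 d -0.0581 -0.0212 dz 0.0003
116.0 d -0.0608 -0.0234 dz 0.0003
118.0 d -0.0635 -0.0258 dz 0.0003
120.0 d -0.0661 -0.0282 dz 0.0003
122.0 d -0.0686 -0.0307 dz 0.0004
124.0 d -0.071 -0.0333 dz 0.0004
126.0 d -0.0734 -0.036 dz 0.0004
128.0 d -0.0756 -0.0387 dz 0.0004
```

Call:
jog_arm:
  plan: [1,-0.0015,-0.0083,0,0,0,0,1,-0.0015,-0.0083,0,0,0,0,1,-0.0156,-0.0069,0.0001,0,0,8,1,-0.0297,-0.0074,0.0002,0,0,16,1,-0.0437,-0.0098,0.0003,0,0,24,1,-0.0437,-0.0098,0.0003,0,0,24,1,-0.0437,-0.0098,0.0003,0,0,24]

```text
clock: 11.35
position: [0.5443, 0.1183, 0.1315]
tool_rot: [0.0, 0.62, 0.784, 0.0]
wrist_force: [3.1, -0.9, -1.6]
finger_gap: 0.0091
grip_force: 30.2
```

```bash
python3 st.py; python3 arc.py .5437 .1183 .1015 90 126 18
```

```text
t 11.35 p [0.5443 0.1183 0.1315] r 0.1014 ang(stand) 89.67 yaw(stand) 89.34 tilt [0.     0.0011] F [ 3.07 -0.89 -1.6 ] T [-0.057 -0.633  0.178] Mz -0.102
90.0 d 0.0 -0.0 dz 0.0
92.0 d -0.0034 -0.0009 dz 0.0
94.0 d -0.0068 -0.002 dz 0.0
96.0 d -0.0101 -0.0031 dz 0.0001
98.0 d -0.0134 -0.0044 dz 0.0001
100.0 d -0.0167 -0.0058 dz 0.0001
102.0 d -0.0199 -0.0073 dz 0.0001
104.0 d -0.0231 -0.0089 dz 0.0002
106.0 d -0.0261 -0.0106 dz 0.0002
108.0 d -0.0292 -0.0124 dz 0.0002
110.0 d -0.0322 -0.0144 dz 0.0002
112.0 d -0.0351 -0.0164 dz 0.0002
114.0 d -0.0379 -0.0185 dz 0.0003
116.0 d -0.0406 -0.0207 dz 0.0003
118.0 d -0.0433 -0.0231 dz 0.0003
120.0 d -0.0459 -0.0255 dz 0.0003
122.0 d -0.0484 -0.028 dz 0.0004
124.0 d -0.0508 -0.0306 dz 0.0004
126.0 d -0.0532 -0.0333 dz 0.0004
```

Call:
jog_arm:
  plan: [1,-0.0034,-0.0009,-0.0004,0,0,2,1,-0.0068,-0.002,-0.0004,0,0,4,1,-0.0101,-0.0031,-0.0003,0,0,6,1,-0.0134,-0.0044,-0.0003,0,0,8,1,-0.0134,-0.0044,-0.0003,0,0,8]

```text
clock: 11.85
position: [0.531, 0.1142, 0.131]
tool_rot: [0.0, 0.563, 0.826, 0.0]
wrist_force: [3.4, 1.2, -0.6]
finger_gap: 0.0089
grip_force: 30.3
```

```bash
python3 st.py
```

```text
t 11.85 p [0.531  0.1142 0.131 ] r 0.1015 ang(stand) 97.57 yaw(stand) 97.44 tilt [0.0002 0.0008] F [ 3.4   1.19 -0.64] T [ 0.124 -0.828  0.19 ] Mz -0.176
```

Call:
jog_arm:
  plan: [1,-0.0033,-0.0014,0,0,0,2,1,-0.0065,-0.0029,0,0,0,4,1,-0.0097,-0.0045,0.0001,0,0,6,1,-0.0097,-0.0045,0.0001,0,0,6]

```text
clock: 12.25
position: [0.5211, 0.1096, 0.1311]
tool_rot: [0.0, 0.519, 0.855, 0.0]
wrist_force: [3.7, 0.1, -0.3]
finger_gap: 0.0089
grip_force: 30.3
```

```bash
python3 st.py
```

```text
t 12.25 p [0.5211 0.1096 0.1311] r 0.1015 ang(stand) 103.73 yaw(stand) 103.45 tilt [0.0001 0.0006] F [ 3.72  0.05 -0.29] T [ 0.173 -0.791  0.23 ] Mz -0.107
```

Call:
jog_arm:
  plan: [1,-0.003,-0.0017,0,0,0,2,1,-0.0061,-0.0035,0,0,0,4,1,-0.0091,-0.0055,0.0001,0,0,6,1,-0.012,-0.0075,0.0001,0,0,8,1,-0.012,-0.0075,0.0001,0,0,8]

```text
clock: 12.75
position: [0.5089, 0.1021, 0.1312]
tool_rot: [0.0, 0.458, 0.889, 0.0]
wrist_force: [4.0, 0.5, -1.1]
finger_gap: 0.009
grip_force: 30.3
```

```bash
python3 st.py
```

```text
t 12.75 p [0.5089 0.1021 0.1312] r 0.1015 ang(stand) 111.8 yaw(stand) 111.47 tilt [0.0001 0.0004] F [ 4.05  0.53 -1.12] T [ 0.329 -0.785  0.278] Mz -0.087
```

Call:
jog_arm:
  plan: [1,-0.0028,-0.0021,0,0,0,2,1,-0.0055,-0.0043,0,0,0,4,1,-0.0082,-0.0067,0.0001,0,0,6,1,-0.0108,-0.0091,0.0001,0,0,8,1,-0.0108,-0.0091,0.0001,0,0,8]

```text
clock: 13.25
position: [0.4987, 0.0939, 0.1316]
tool_rot: [0.001, 0.395, 0.919, 0.001]
wrist_force: [7.0, 3.8, -0.6]
finger_gap: 0.009
grip_force: 31.1
```

```bash
python3 st.py; python3 arc.py .4978 .0928 .1015 120 130 5
```

```text
t 13.25 p [0.4987 0.0939 0.1316] r 0.1016 ang(stand) 119.22 yaw(stand) 119.52 tilt [-0.0002  0.0022] F [ 7.03  3.79 -0.56] T [ 0.884 -1.224  0.38 ] Mz -0.405
120.0 d -0.0 0.0 dz 0.0
122.0 d -0.0025 -0.0025 dz 0.0
124.0 d -0.0049 -0.0051 dz 0.0
126.0 d -0.0073 -0.0078 dz 0.0001
128.0 d -0.0095 -0.0105 dz 0.0001
130.0 d -0.0116 -0.0133 dz 0.0001
```

Call:
jog_arm:
  plan: [1,-0.0025,-0.0025,0,0,0,2,1,-0.0025,-0.0025,0,0,0,2,1,-0.0025,-0.0025,0,0,0,2]

```text
clock: 13.55
position: [0.4964, 0.0917, 0.1317]
tool_rot: [0.001, 0.379, 0.925, 0.001]
wrist_force: [5.6, 4.0, -1.0]
finger_gap: 0.0091
grip_force: 31.2
```

```bash
for i in 1 2 3; do python3 st.py; done
```

```text
t 13.55 p [0.4964 0.0917 0.1317] r 0.1017 ang(stand) 120.99 yaw(stand) 121.47 tilt [-0.0004  0.0026] F [ 5.59  3.95 -1.  ] T [ 0.971 -1.231  0.439] Mz -0.247
t 13.55 p [0.4964 0.0917 0.1317] r 0.1017 ang(stand) 120.99 yaw(stand) 121.47 tilt [-0.0004  0.0026] F [ 5.59  3.95 -1.  ] T [ 0.971 -1.231  0.439] Mz -0.247
t 13.55 p [0.4964 0.0917 0.1317] r 0.1017 ang(stand) 120.99 yaw(stand) 121.47 tilt [-0.0004  0.0026] F [ 5.59  3.95 -1.  ] T [ 0.971 -1.231  0.439] Mz -0.247
```

Call:
jog_arm:
  plan: [1,-0.0024,-0.0026,0,0,0,2,1,-0.0048,-0.0053,0,0,0,4,1,-0.0048,-0.0053,0,0,0,4,1,-0.0048,-0.0053,0,0,0,4]

```text
clock: 13.95
position: [0.4919, 0.0867, 0.1318]
tool_rot: [0.001, 0.346, 0.938, 0.001]
wrist_force: [6.1, 5.1, -1.0]
finger_gap: 0.0094
grip_force: 31.7
```

```bash
cat >> st.py <<'E'
    o=get_obs();F,T=o["wrist_force"],o["torque"];d=o["position"][:2]-A;f=np.array([-T[1],T[0]])/.21;g=(f+F[:2])/2
    print("F from T",f.round(2),"Mz(T)",round(d[0]*f[1]-d[1]*f[0]+T[2],3),"Mz(avg)",round(d[0]*g[1]-d[1]*g[0]+T[2],3))
E
python3 st.py
```

```text
File "st.py", line 10
    o=get_obs();F,T=o["wrist_force"],o["torque"];d=o["position"][:2]-A;f=np.array([-T[1],T[0]])/.21;g=(f+F[:2])/2
IndentationError: unexpected indent
```

Call:
jog_arm:
  plan: [1,0,0,0,0,0,0,1,0,0,0,0,0,0]

```text
clock: 14.15
position: [0.4919, 0.0867, 0.1317]
tool_rot: [0.001, 0.346, 0.938, 0.001]
wrist_force: [6.7, 5.3, -1.0]
finger_gap: 0.0092
grip_force: 31.7
```

```bash
python3 st.py
```

```text
File "st.py", line 10
    o=get_obs();F,T=o["wrist_force"],o["torque"];d=o["position"][:2]-A;f=np.array([-T[1],T[0]])/.21;g=(f+F[:2])/2
IndentationError: unexpected indent
```

Call:
jog_arm:
  plan: [1,0,0,0,0,0,0]

```text
clock: 14.25
position: [0.4919, 0.0867, 0.1317]
tool_rot: [0.001, 0.346, 0.938, 0.001]
wrist_force: [5.9, 5.5, -0.9]
finger_gap: 0.0089
grip_force: 31.6
```

```bash
python3 st.py
```

```text
File "st.py", line 10
    o=get_obs();F,T=o["wrist_force"],o["torque"];d=o["position"][:2]-A;f=np.array([-T[1],T[0]])/.21;g=(f+F[:2])/2
IndentationError: unexpected indent
```

```bash
sed -i 's/^    o=get_obs();F,T=o\["w/XX&/;' st.py
python3 - <<'E'
L=open('st.py').read().split('\n')
i=[k for k,l in enumerate(L) if l.startswith('if __name__')][0]
main=L.pop(i); L=[l.replace('XX    ','    ') for l in L if l.strip()]+[main]
open('st.py','w').write('\n'.join(L)+'\n')
E
python3 st.py
```

```text
t 14.25 p [0.4919 0.0867 0.1317] r 0.1015 ang(stand) 124.8 yaw(stand) 125.48 tilt [-0.0007  0.0031] F [ 5.93  5.54 -0.9 ] T [ 1.236 -1.336  0.486] Mz -0.334
F from T [6.36 5.88] Mz(T) -0.389 Mz(avg) -0.362
```

```bash
python3 arc.py .4905 .0850 .1015 123 123 1; python3 arc.py .4905 .0850 .152 122 62 8; python3 arc.py .6052 .1673 .117 62 62 1;python3 arc.py .6052 .1673 .110 62 62 1;python3 arc.py .6052 .1673 .1015 62 62 1
```

```text
123.0 d 0.0036 0.004 dz 0.0
123.0 d 0.0036 0.004 dz 0.0
122.0 d -0.0315 0.0404 dz 0.0
114.5 d -0.0168 0.0538 dz -0.0001
107.0 d -0.0005 0.0651 dz -0.0002
99.5 d 0.0172 0.0742 dz -0.0002
92.0 d 0.0359 0.0809 dz -0.0003
84.5 d 0.0553 0.0851 dz -0.0004
77.0 d 0.0751 0.0868 dz -0.0005
69.5 d 0.095 0.0858 dz -0.0006
62.0 d 0.1146 0.0823 dz -0.0007
62.0 d -0.0086 -0.034 dz 0.0
62.0 d -0.0086 -0.034 dz 0.0
62.0 d -0.0103 -0.0408 dz 0.0
62.0 d -0.0103 -0.0408 dz 0.0
62.0 d -0.0123 -0.049 dz 0.0
62.0 d -0.0123 -0.049 dz 0.0
```

Call:
jog_arm:
  plan: [1,0.0036,0.004,0,0,0,-3,1,0.0036,0.004,0,0,0,-3,1,-0.0148,0.0212,0,0,0,-3,1,-0.0333,0.0384,0,0,0,-3,1,-0.0168,0.0538,0,0,0,-11.5,1,-0.0005,0.0651,0,0,0,-19,1,0.0172,0.0742,0,0,0,-26.5,1,0.0359,0.0809,0,0,0,-34,1,0.0553,0.0851,0,0,0,-41.5,1,0.0751,0.0868,0,0,0,-49,1,0.095,0.0858,0,0,0,-56.5,1,0.1146,0.0823,0,0,0,-64]

```text
clock: 15.45
position: [0.6052, 0.1677, 0.1303]
tool_rot: [-0.001, 0.793, 0.61, -0.001]
wrist_force: [0.2, 0.4, -1.2]
finger_gap: 0.0091
grip_force: 30.0
```

Call:
jog_arm:
  plan: [1,0,0,0,0,0,0,1,0,0,0,0,0,0]

```text
clock: 15.65
position: [0.6045, 0.1672, 0.1302]
tool_rot: [-0.0, 0.79, 0.613, -0.001]
wrist_force: [-0.2, 0.5, -1.0]
finger_gap: 0.0086
grip_force: 30.0
```

```bash
python3 st.py
```

```text
t 15.65 p [0.6045 0.1672 0.1302] r 0.1518 ang(stand) 62.21 yaw(stand) 61.55 tilt [-0.0012 -0.0022] F [-0.16  0.47 -0.97] T [0.014 0.06  0.013] Mz 0.054
F from T [-0.29  0.07] Mz(T) 0.058 Mz(avg) 0.056
```

Call:
jog_arm:
  plan: [1,-0.005,-0.018,0.0003,0,0,0,1,-0.0076,-0.03,0.0003,0,0,0,1,-0.0086,-0.034,0.0003,0,0,0,1,-0.0094,-0.0375,0.0003,0,0,0,1,-0.0103,-0.0408,0.0003,0,0,0,1,-0.0103,-0.0408,0.0003,0,0,0]

```text
clock: 16.25
position: [0.5955, 0.1322, 0.1331]
tool_rot: [-0.002, 0.789, 0.614, 0.004]
wrist_force: [4.8, 16.5, -1.2]
finger_gap: 0.009
grip_force: 30.1
```

```bash
python3 st.py;python3 arc.py .5949 .1265 .1015 62 80 9
```

```text
t 16.25 p [0.5955 0.1322 0.1331] r 0.1156 ang(stand) 62.41 yaw(stand) 61.81 tilt [0.0087 0.0024] F [ 4.76 16.48 -1.16] T [ 3.678 -0.903  0.052] Mz -0.035
F from T [ 4.3  17.51] Mz(T) 0.045 Mz(avg) 0.005
62.0 d -0.002 -0.0082 dz 0.0
64.0 d -0.0055 -0.0074 dz 0.0
66.0 d -0.009 -0.0067 dz 0.0
68.0 d -0.0125 -0.0062 dz 0.0001
70.0 d -0.016 -0.0058 dz 0.0001
72.0 d -0.0195 -0.0054 dz 0.0001
74.0 d -0.0231 -0.0053 dz 0.0001
76.0 d -0.0266 -0.0052 dz 0.0002
78.0 d -0.0301 -0.0053 dz 0.0002
80.0 d -0.0337 -0.0054 dz 0.0002
```

Call:
jog_arm:
  plan: [1,0.005,0.02,0,0,0,0,1,0.01,0.04,0,0,0,0,1,0.01,0.06,0.03,0,0,0,1,0.01,0.07,0.07,0,0,0,1,0,0.06,0.11,-8,2,0,1,-0.01,0.04,0.127,-16,4,0,1,-0.03,0.025,0.127,-24,6,0,1,-0.042,0.016,0.127,-32,8,0,1,-0.042,0.016,0.127,-33,8.2,0,1,-0.042,0.016,0.127,-33,8.2,0,1,-0.042,0.016,0.127,-33,8.2,0]

```text
clock: 17.35
position: [0.5535, 0.1417, 0.2588]
tool_rot: [0.18, 0.757, 0.586, -0.228]
wrist_force: [-0.4, -0.3, -0.5]
finger_gap: 0.0089
grip_force: 30.0
```

Run:
```python
from h import *
import pickle
o=get_obs();c=capture("wrist");pickle.dump((o,c,0),open("d4.pkl","wb"))
print(o["position"],o["tool_rot"],proj(c,[.568,.02,.125]))
u=cv2.resize(c["img"][60:230,170:410],None,fx=3.3,fy=3.3,interpolation=cv2.INTER_CUBIC)
save({"img":u},"w4.png")
```

```text
[0.55352057 0.14168367 0.25884923] [ 0.18016684  0.75661789  0.58563376 -0.22825944] [[297.92735116 194.32320316]]
```

View pics/w4.png

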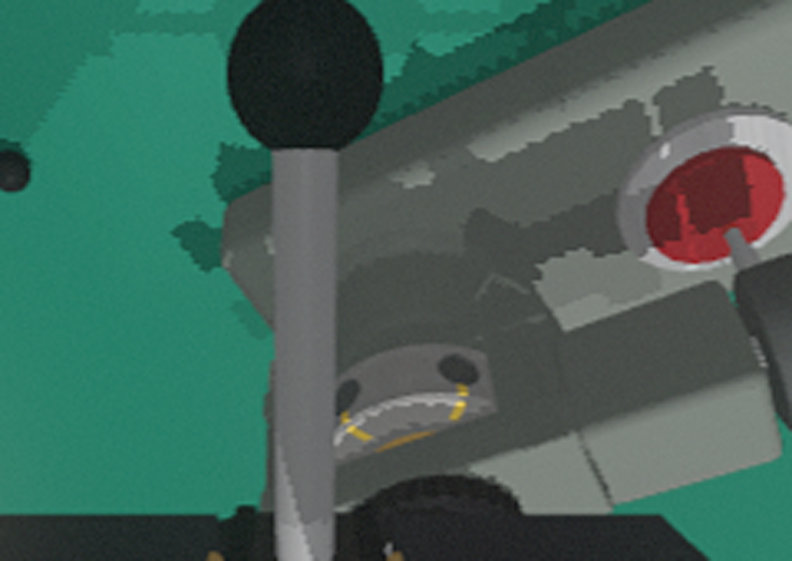

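The crop shows the holes at about (458,369) and (346,390, half behind the bar). The gauge and specimen are undisturbed and the bar is still straight in the jaws.

```bash
sed -e 's/d3.pkl/d4.pkl/' -e 's#^pts=.*#pts=[(170+458.5/3.3-.5,60+369.5/3.3-.5),(170+347/3.3-.5,60+390/3.3-.5)]#' m.py > m4.py; python3 m4.py
```

```text
tool x,y,z [[0.21, 0.968, -0.134], [0.804, -0.249, -0.54], [-0.556, 0.005, -0.831]]
bar hand: x -0.028567745716388687 0.09816857981763787 n 2854
120 0.0687 y -0.0048 0.0049 z 0.0006 cols 252 271
140 0.0588 y -0.0049 0.0044 z 0.0004 cols 252 270
160 0.0485 y -0.0044 0.0045 z 0.0 cols 253 270
180 0.0379 y -0.0045 0.0046 z 0.0 cols 253 270
200 0.0268 y -0.0046 0.0047 z -0.0002 cols 253 270
ball hand [ 8.67690498e-02 -2.63861749e-05  5.94472993e-03] 1850 0.0003616851481920483
bench z 0.0007147499560389847
base z 0.04908012382246038 2042
ring pts 822 0.113125949417887 0.13910673486506656 [ 0  0  0  0  0  0  0  0  0  0  0  0  0 19 33 34 26 36 43 35 33 24 26 18
 19 26 18 20 21 23 21 27 31 33 34 28 48 91 53  2]
axis [0.56792094 0.01921132] 0.0009914619980378888
ring top z 309 0.13804889798563114 [0.13741204 0.14317358]
blob [303 168  12   8  44] [308.84090909 172.06818182]
(308.43939393939394, 171.46969696969697) (array([0.58510503, 0.05533205, 0.12445375]), np.float64(50.55768312437476))
(274.6515151515151, 177.6818181818182) (array([0.54656952, 0.05303611, 0.12249135]), np.float64(108.26158765834103))
(308.43939393939394, 171.46969696969697) (array([0.58511231, 0.05615479, 0.12524772]), np.float64(50.671485648260585))
(274.6515151515151, 177.6818181818182) (array([0.54672387, 0.05387221, 0.12329724]), np.float64(108.13413753849234))
```

Call:
jog_arm:
  plan: [1,0.02,0.03,0,8,-2,0,1,0.04,0.05,0,16,-4,0,1,0.06,0.06,0,24,-6,0,1,0.078,0.06,-0.02,32,-8,0,1,0.078,0.055,-0.04,33,-8.2,0,1,0.078,0.0475,-0.059,33,-8.2,0]

```text
clock: 18.0
position: [0.6324, 0.1863, 0.2005]
tool_rot: [0.0, 0.792, 0.61, 0.002]
wrist_force: [-1.3, 0.5, -0.6]
finger_gap: 0.0088
grip_force: 30.0
```

Call:
jog_arm:
  plan: [1,0,0,-0.02,0,0,-5,1,0,-0.015,-0.05,0,0,-10.5,1,0,-0.032,-0.069,0,0,-10.5,1,0,-0.032,-0.069,0,0,-10.5,1,0,-0.032,-0.069,0,0,-10.5]

```text
clock: 18.5
position: [0.6316, 0.1573, 0.1318]
tool_rot: [0.0, 0.844, 0.537, 0.001]
wrist_force: [0.3, 0.7, -0.8]
finger_gap: 0.0088
grip_force: 30.0
```

```bash
python3 st.py; for r in .116 .109 .1015; do python3 arc.py .6309 .158 $r 51.5 51.5 0;done
```

```text
t 18.5 p [0.6316 0.1573 0.1318] r 0.1514 ang(stand) 51.26 yaw(stand) 50.97 tilt [0.0017 0.0011] F [ 0.29  0.71 -0.75] T [0.048 0.007 0.045] Mz 0.05
F from T [-0.04  0.23] Mz(T) 0.065 Mz(avg) 0.057
51.5 d -0.0145 -0.0326 dz 0.0
51.5 d -0.0174 -0.039 dz 0.0
51.5 d -0.0205 -0.0458 dz 0.0
```

Call:
jog_arm:
  plan: [1,-0.006,-0.014,-0.001,0,0,0,1,-0.011,-0.025,-0.001,0,0,0,1,-0.0145,-0.0326,-0.001,0,0,0,1,-0.016,-0.036,-0.001,0,0,0,1,-0.0174,-0.039,-0.001,0,0,0,1,-0.0174,-0.039,-0.001,0,0,0]

```text
clock: 19.1
position: [0.6133, 0.1187, 0.1296]
tool_rot: [0.0, 0.843, 0.538, 0.0]
wrist_force: [0.0, 0.5, -1.5]
finger_gap: 0.0092
grip_force: 30.0
```

```bash
python3 st.py; python3 arc.py .6135 .119 .1015 51.5 75.5 12
```

```text
t 19.1 p [0.6133 0.1187 0.1296] r 0.1087 ang(stand) 51.52 yaw(stand) 51.08 tilt [0.0001 0.0002] F [ 0.04  0.54 -1.53] T [-0.057  0.01   0.059] Mz 0.08
F from T [-0.05 -0.27] Mz(T) 0.052 Mz(avg) 0.066
51.5 d -0.0031 -0.0068 dz 0.0
53.5 d -0.0064 -0.0054 dz 0.0
55.5 d -0.0097 -0.0041 dz 0.0
57.5 d -0.013 -0.0029 dz 0.0001
59.5 d -0.0164 -0.0019 dz 0.0001
61.5 d -0.0198 -0.0009 dz 0.0001
63.5 d -0.0232 -0.0001 dz 0.0001
65.5 d -0.0267 0.0006 dz 0.0002
67.5 d -0.0302 0.0012 dz 0.0002
69.5 d -0.0337 0.0016 dz 0.0002
71.5 d -0.0372 0.002 dz 0.0002
73.5 d -0.0408 0.0022 dz 0.0002
75.5 d -0.0443 0.0023 dz 0.0003
```

Call:
jog_arm:
  plan: [1,-0.0031,-0.0068,0.001,0,0,0,1,-0.0031,-0.0068,0.001,0,0,0,1,-0.0064,-0.0054,0.001,0,0,2,1,-0.0097,-0.0041,0.001,0,0,4,1,-0.0097,-0.0041,0.001,0,0,4,1,-0.0097,-0.0041,0.001,0,0,4]

```text
clock: 19.7
position: [0.6039, 0.1149, 0.1306]
tool_rot: [0.0, 0.824, 0.567, 0.0]
wrist_force: [2.4, -1.7, -0.3]
finger_gap: 0.0089
grip_force: 30.2
```

```bash
python3 st.py
```

```text
t 19.7 p [0.6039 0.1149 0.1306] r 0.1016 ang(stand) 55.49 yaw(stand) 55.1 tilt [0.0002 0.0006] F [ 2.45 -1.66 -0.32] T [-0.345 -0.513  0.21 ] Mz -0.082
F from T [ 2.44 -1.64] Mz(T) -0.081 Mz(avg) -0.082
```

Call:
jog_arm:
  plan: [1,-0.0033,0.0012,0,0,0,2,1,-0.0033,0.0012,0,0,0,2,1,-0.0033,0.0012,0,0,0,2]

```text
clock: 20.0
position: [0.6007, 0.1161, 0.1306]
tool_rot: [0.0, 0.814, 0.581, 0.0]
wrist_force: [4.5, -1.2, -0.5]
finger_gap: 0.0086
grip_force: 30.5
```

```bash
python3 st.py
```

```text
t 20.0 p [0.6007 0.1161 0.1306] r 0.1016 ang(stand) 57.43 yaw(stand) 57.1 tilt [0.0003 0.0006] F [ 4.46 -1.23 -0.47] T [-0.355 -0.826  0.321] Mz -0.148
F from T [ 3.93 -1.69] Mz(T) -0.112 Mz(avg) -0.13
```

Call:
jog_arm:
  plan: [1,-0.0034,0.001,0,0,0,2,1,-0.0034,0.001,0,0,0,2,1,-0.0034,0.001,0,0,0,2]

```text
clock: 20.3
position: [0.5976, 0.1172, 0.1308]
tool_rot: [0.0, 0.803, 0.595, 0.001]
wrist_force: [5.4, -1.4, -1.0]
finger_gap: 0.0088
grip_force: 30.8
```

```bash
python3 st.py
```

```text
t 20.3 p [0.5976 0.1172 0.1308] r 0.1017 ang(stand) 59.28 yaw(stand) 59.08 tilt [0.0006 0.0011] F [ 5.42 -1.39 -1.02] T [-0.329 -1.179  0.33 ] Mz -0.239
F from T [ 5.61 -1.57] Mz(T) -0.263 Mz(avg) -0.251
```

Call:
jog_arm:
  plan: [1,-0.0034,0.001,0,0,0,2,1,-0.0068,0.0018,0.0001,0,0,4,1,-0.0068,0.0018,0.0001,0,0,4,1,-0.0068,0.0018,0.0001,0,0,4]

```text
clock: 20.7
position: [0.5913, 0.1189, 0.1311]
tool_rot: [0.001, 0.782, 0.623, 0.001]
wrist_force: [7.1, -0.9, -2.4]
finger_gap: 0.009
grip_force: 31.5
```

```bash
python3 st.py
```

```text
t 20.7 p [0.5913 0.1189 0.1311] r 0.1017 ang(stand) 62.93 yaw(stand) 63.08 tilt [0.0009 0.0023] F [ 7.08 -0.86 -2.4 ] T [-0.344 -1.483  0.402] Mz -0.319
F from T [ 7.06 -1.64] Mz(T) -0.335 Mz(avg) -0.327
```

Call:
jog_arm:
  plan: [1,-0.0035,0.0007,0,0,0,2,1,-0.0035,0.0007,0,0,0,2,1,-0.0035,0.0007,0,0,0,2]

```text
clock: 21.0
position: [0.588, 0.1196, 0.1312]
tool_rot: [0.001, 0.771, 0.637, 0.001]
wrist_force: [7.6, -1.7, -1.5]
finger_gap: 0.0095
grip_force: 31.9
```

```bash
python3 st.py
```

```text
t 21.0 p [0.588  0.1196 0.1312] r 0.1017 ang(stand) 64.83 yaw(stand) 65.08 tilt [0.0009 0.0028] F [ 7.6  -1.71 -1.48] T [-0.413 -1.657  0.461] Mz -0.331
F from T [ 7.89 -1.96] Mz(T) -0.365 Mz(avg) -0.348
```

Call:
jog_arm:
  plan: [1,-0.0018,0.0003,0,0,0,2,1,-0.0035,0.0006,0,0,0,4,1,-0.0035,0.0006,0,0,0,4,1,-0.0035,0.0006,0,0,0,4]

```text
clock: 21.4
position: [0.5845, 0.1201, 0.1311]
tool_rot: [0.001, 0.749, 0.663, 0.001]
wrist_force: [7.8, -2.6, -1.1]
finger_gap: 0.009
grip_force: 31.3
```

```bash
python3 st.py
```

```text
t 21.4 p [0.5845 0.1201 0.1311] r 0.1016 ang(stand) 66.84 yaw(stand) 69.07 tilt [0.0006 0.0027] F [ 7.85 -2.63 -1.06] T [-0.332 -1.62   0.505] Mz -0.324
F from T [ 7.71 -1.58] Mz(T) -0.294 Mz(avg) -0.309
```

Call:
jog_arm:
  plan: [1,0,0,0,0,0,2,1,0,0,0,0,0,2,1,0,0,0,0,0,2]

```text
clock: 21.7
position: [0.5841, 0.1202, 0.1309]
tool_rot: [0.001, 0.737, 0.676, 0.001]
wrist_force: [7.0, -0.8, -1.0]
finger_gap: 0.009
grip_force: 30.7
```

```bash
python3 st.py
```

```text
t 21.7 p [0.5841 0.1202 0.1309] r 0.1016 ang(stand) 67.06 yaw(stand) 71.07 tilt [0.0004 0.0018] F [ 6.97 -0.79 -1.04] T [-0.378 -1.297  0.35 ] Mz -0.361
F from T [ 6.18 -1.8 ] Mz(T) -0.298 Mz(avg) -0.33
```

Call:
jog_arm:
  plan: [1,-0.0018,0.0002,0,0,0,2,1,-0.0035,0.0004,0,0,0,3,1,-0.0053,0.0006,0,0,0,4,1,-0.0053,0.0006,0,0,0,4]

```text
clock: 22.1
position: [0.5789, 0.1206, 0.131]
tool_rot: [0.001, 0.713, 0.702, 0.001]
wrist_force: [6.5, -1.7, -0.9]
finger_gap: 0.0086
grip_force: 30.8
```

```bash
python3 st.py
```

```text
t 22.1 p [0.5789 0.1206 0.131 ] r 0.1014 ang(stand) 70.02 yaw(stand) 75.1 tilt [0.0002 0.0022] F [ 6.5  -1.75 -0.85] T [-0.389 -1.497  0.386] Mz -0.288
F from T [ 7.13 -1.85] Mz(T) -0.352 Mz(avg) -0.32
```

Call:
jog_arm:
  plan: [1,0,0,0,0,0,0,1,0,0,0,0,0,0]

```text
clock: 22.3
position: [0.5789, 0.1207, 0.131]
tool_rot: [0.001, 0.713, 0.701, 0.001]
wrist_force: [7.6, -1.6, -1.6]
finger_gap: 0.0092
grip_force: 30.8
```

```bash
python3 st.py
```

```text
t 22.3 p [0.5789 0.1207 0.131 ] r 0.1015 ang(stand) 70.0 yaw(stand) 75.07 tilt [0.0003 0.0022] F [ 7.57 -1.62 -1.6 ] T [-0.349 -1.479  0.412] Mz -0.369
F from T [ 7.04 -1.66] Mz(T) -0.316 Mz(avg) -0.342
```

Call:
jog_arm:
  plan: [1,-0.0018,0.0001,0,0,0,1,1,-0.0035,0.0002,0,0,0,2,1,-0.0053,0.0003,0,0,0,3,1,-0.007,0.0004,0,0,0,4,1,-0.007,0.0004,0,0,0,4]

```text
clock: 22.8
position: [0.5723, 0.1212, 0.1313]
tool_rot: [0.001, 0.688, 0.726, 0.001]
wrist_force: [8.5, -0.9, -1.3]
finger_gap: 0.009
grip_force: 31.4
```

```bash
python3 st.py
```

```text
t 22.8 p [0.5723 0.1212 0.1313] r 0.1015 ang(stand) 73.76 yaw(stand) 79.1 tilt [0.0003 0.0032] F [ 8.49 -0.94 -1.34] T [-0.316 -1.763  0.483] Mz -0.382
F from T [ 8.39 -1.51] Mz(T) -0.374 Mz(avg) -0.378
```

Call:
jog_arm:
  plan: [1,0,0,0,0,0,0,1,0,0,0,0,0,0]

```text
clock: 23.0
position: [0.5724, 0.1212, 0.1313]
tool_rot: [0.001, 0.688, 0.726, 0.001]
wrist_force: [8.1, -1.5, -1.9]
finger_gap: 0.0093
grip_force: 31.4
```

```bash
python3 st.py; python3 -c "
from h import *
import pickle
c=capture('scene');pickle.dump(c,open('s5.pkl','wb'))"
```

```text
t 23.0 p [0.5724 0.1212 0.1313] r 0.1015 ang(stand) 73.71 yaw(stand) 79.07 tilt [0.0003 0.0032] F [ 8.06 -1.51 -1.85] T [-0.304 -1.769  0.481] Mz -0.343
F from T [ 8.43 -1.45] Mz(T) -0.38 Mz(avg) -0.362
```

```bash
cat > bar.py <<'E'
from h import *
from scipy.spatial.transform import Rotation as Ro
from scipy.optimize import least_squares
o=get_obs();c=capture("wrist");q=o["tool_rot"];R=Ro.from_quat([q[1],q[2],q[3],q[0]]).as_matrix();p=o["position"]
P=cloud(c);H=(P-p)@R;g=c["img"].max(2)
m=(c["z_map"]>0)&(abs(H[...,1])<.02)&(abs(H[...,2])<.03)&(H[...,0]>.02)&(H[...,0]<.07)&(g>60)
h=H[m];f=np.polyfit(h[:,0],h[:,1],1);print("shaft slope deg",np.degrees(np.arctan(f[0])),"y0 mm",f[1]*1e3,"z slope",np.degrees(np.arctan(np.polyfit(h[:,0],h[:,2],1)[0])))
m=(c["z_map"]>0)&(g<60)&(H[...,0]<.115)&(H[...,0]>.06)&(abs(H[...,1])<.03)&(abs(H[...,2])<.03)
h=H[m];f=least_squares(lambda t:np.linalg.norm(h-t,axis=1)-.012,[.086,0,.006],loss="soft_l1",f_scale=.001);print("ball",f.x.round(4))
E
python3 bar.py
```

```text
shaft slope deg -4.65909942417511 y0 mm 0.044106432542144025 z slope -0.42881404431915393
ball [ 0.0864 -0.0072  0.005 ]
```

Call:
jog_arm:
  plan: [1,0.0079,-0.0006,0,0,0,-6.5,1,0.0167,-0.0019,0,0,0,-12.5,1,0.0253,-0.0039,0,0,0,-17.5,1,0.0253,-0.0039,0,0,0,-17.5,1,0.0246,-0.0063,0,0,0,-17.5,1,0.0246,-0.0063,0,0,0,-17.5]

```text
clock: 23.7
position: [0.5952, 0.1149, 0.1306]
tool_rot: [-0.0, 0.79, 0.613, 0.0]
wrist_force: [3.9, 1.5, -0.9]
finger_gap: 0.0089
grip_force: 30.2
```

```bash
python3 st.py; python3 bar.py
```

```text
t 23.7 p [0.5952 0.1149 0.1306] r 0.0989 ang(stand) 60.19 yaw(stand) 61.67 tilt [ 0.0002 -0.0001] F [ 3.93  1.46 -0.86] T [ 0.042 -0.771  0.222] Mz -0.113
F from T [3.67 0.2 ] Mz(T) -0.122 Mz(avg) -0.117
shaft slope deg -1.6834984214015987 y0 mm -0.07649030756865394 z slope 0.1547837003841799
ball [ 0.0867 -0.0026  0.0056]
```

Call:
jog_arm:
  plan: [1,-0.0033,0.0009,0,0,0,3,1,-0.0067,0.0016,0,0,0,6,1,-0.0067,0.0016,0,0,0,6,1,-0.0067,0.0016,0,0,0,6]

```text
clock: 24.15
position: [0.5888, 0.1164, 0.1307]
tool_rot: [0.0, 0.757, 0.653, 0.0]
wrist_force: [4.4, 0.1, -1.2]
finger_gap: 0.0091
grip_force: 30.3
```

```bash
python3 st.py; python3 bar.py
```

```text
t 24.15 p [0.5888 0.1164 0.1307] r 0.0987 ang(stand) 64.01 yaw(stand) 67.52 tilt [0.0001 0.0003] F [ 4.44  0.11 -1.24] T [ 0.048 -0.832  0.181] Mz -0.245
F from T [3.96 0.23] Mz(T) -0.197 Mz(avg) -0.221
shaft slope deg -1.7433597031110863 y0 mm -0.04582848874331978 z slope -0.03778642424738377
ball [ 0.0867 -0.0026  0.0055]
```

Call:
jog_arm:
  plan: [1,-0.0034,0.0007,0,0,0,2,1,-0.0068,0.0012,0,0,0,4,1,-0.0068,0.0012,0,0,0,4,1,-0.0068,0.0012,0,0,0,4]

```text
clock: 24.6
position: [0.5828, 0.1174, 0.1309]
tool_rot: [0.001, 0.734, 0.679, 0.001]
wrist_force: [6.9, -1.4, -1.4]
finger_gap: 0.0088
grip_force: 30.5
```

```bash
python3 st.py; python3 bar.py
```

```text
t 24.6 p [0.5828 0.1174 0.1309] r 0.0986 ang(stand) 67.57 yaw(stand) 71.52 tilt [0.     0.0016] F [ 6.89 -1.35 -1.38] T [-0.098 -1.396  0.275] Mz -0.417
F from T [ 6.65 -0.46] Mz(T) -0.381 Mz(avg) -0.399
shaft slope deg -2.357536491118947 y0 mm -0.053851453040510366 z slope -0.20703519539645918
ball [ 0.0865 -0.0037  0.0052]
```

Call:
jog_arm:
  plan: [1,-0.0017,0.0002,0,0,0,1,1,-0.0035,0.0004,0,0,0,2,1,-0.0052,0.0006,0,0,0,3,1,-0.0052,0.0006,0,0,0,3,1,-0.0052,0.0006,0,0,0,3]

```text
clock: 25.15
position: [0.578, 0.1178, 0.131]
tool_rot: [0.001, 0.716, 0.698, 0.001]
wrist_force: [8.1, 0.2, -1.8]
finger_gap: 0.0092
grip_force: 30.5
```

```bash
python3 st.py; python3 bar.py
```

```text
t 25.15 p [0.578  0.1178 0.131 ] r 0.0985 ang(stand) 70.34 yaw(stand) 74.51 tilt [-0.      0.0024] F [ 8.15  0.17 -1.83] T [-0.184 -1.705  0.3  ] Mz -0.497
F from T [ 8.12 -0.88] Mz(T) -0.504 Mz(avg) -0.501
shaft slope deg -2.527561540147336 y0 mm -0.05200352019207538 z slope -0.29812618116795137
ball [ 0.0866 -0.004   0.005 ]
```

Call:
jog_arm:
  plan: [1,0,0,0,0,0,0,1,0,0,0,0,0,0]

```text
clock: 25.4
position: [0.578, 0.1178, 0.1311]
tool_rot: [0.001, 0.716, 0.698, 0.001]
wrist_force: [8.6, -1.8, -1.6]
finger_gap: 0.0092
grip_force: 30.5
```

```bash
python3 st.py
```

```text
t 25.4 p [0.578  0.1178 0.1311] r 0.0985 ang(stand) 70.32 yaw(stand) 74.51 tilt [-0.      0.0025] F [ 8.62 -1.82 -1.58] T [-0.237 -1.733  0.333] Mz -0.53
F from T [ 8.25 -1.13] Mz(T) -0.487 Mz(avg) -0.508
```

Call:
jog_arm:
  plan: [1,-0.0015,0.0001,0,0,0,1,1,-0.0031,0.0003,0,0,0,1.8,1,-0.0031,0.0003,0,0,0,1.8,1,-0.0031,0.0003,0,0,0,1.8]

```text
clock: 25.8
position: [0.5751, 0.1181, 0.1311]
tool_rot: [0.001, 0.705, 0.709, 0.001]
wrist_force: [9.0, -1.3, -0.9]
finger_gap: 0.0088
grip_force: 30.6
```

```bash
python3 st.py
```

```text
t 25.8 p [0.5751 0.1181 0.1311] r 0.0985 ang(stand) 72.04 yaw(stand) 76.31 tilt [-0.0002  0.0028] F [ 8.97 -1.31 -0.89] T [-0.213 -1.836  0.298] Mz -0.593
F from T [ 8.74 -1.01] Mz(T) -0.569 Mz(avg) -0.581
```

Call:
jog_arm:
  plan: [1,0,0,0,0,0,0,1,0,0,0,0,0,0]

```text
clock: 26.0
position: [0.5751, 0.1181, 0.1311]
tool_rot: [0.001, 0.705, 0.709, 0.001]
wrist_force: [7.9, -1.4, -1.4]
finger_gap: 0.0091
grip_force: 30.6
```

```bash
python3 st.py; python3 bar.py
```

```text
t 26.0 p [0.5751 0.1181 0.1311] r 0.0985 ang(stand) 72.03 yaw(stand) 76.31 tilt [-0.0002  0.0028] F [ 7.85 -1.37 -1.39] T [-0.262 -1.85   0.302] Mz -0.48
F from T [ 8.81 -1.25] Mz(T) -0.573 Mz(avg) -0.526
shaft slope deg -2.647003929095668 y0 mm -0.05633251877541526 z slope -0.46796541106780853
ball [ 0.0865 -0.0042  0.005 ]
```

Call:
jog_arm:
  plan: [1,0.0042,-0.0004,0,0,0,-3.4,1,0.0083,-0.0009,0,0,0,-6.8,1,0.0142,-0.0019,0,0,0,-11.3,1,0.0142,-0.0019,0,0,0,-11.3,1,0.0142,-0.0019,0,0,0,-11.3]

```text
clock: 26.55
position: [0.5884, 0.1165, 0.1306]
tool_rot: [0.0, 0.771, 0.636, 0.0]
wrist_force: [5.5, -0.3, -1.2]
finger_gap: 0.0086
grip_force: 30.5
```

```bash
python3 st.py; python3 bar.py
```

```text
t 26.55 p [0.5884 0.1165 0.1306] r 0.0988 ang(stand) 64.27 yaw(stand) 65.02 tilt [0.     0.0006] F [ 5.52 -0.29 -1.23] T [ 0.006 -1.069  0.327] Mz -0.213
F from T [5.09 0.03] Mz(T) -0.165 Mz(avg) -0.189
shaft slope deg -2.418821343692016 y0 mm -0.059001372415020154 z slope 0.11073885358239327
ball [ 0.0866 -0.0038  0.0056]
```

Call:
jog_arm:
  plan: [1,0.0043,-0.0009,0,0,0,-3.5,1,0.0068,-0.0016,0,0,0,-5,1,0.0068,-0.0016,0,0,0,-5]

```text
clock: 26.9
position: [0.5949, 0.1149, 0.1305]
tool_rot: [0.0, 0.798, 0.602, -0.0]
wrist_force: [3.7, -1.1, -1.3]
finger_gap: 0.0089
grip_force: 30.3
```

```bash
python3 st.py; python3 bar.py
```

```text
t 26.9 p [0.5949 0.1149 0.1305] r 0.0987 ang(stand) 60.39 yaw(stand) 60.05 tilt [-0.0002 -0.0001] F [ 3.68 -1.05 -1.31] T [-0.193 -0.776  0.271] Mz -0.106
F from T [ 3.69 -0.92] Mz(T) -0.104 Mz(avg) -0.105
shaft slope deg -1.916683224341703 y0 mm -0.03144042723185147 z slope 0.05893081476633908
ball [ 0.0866 -0.0029  0.0057]
```

Call:
jog_arm:
  plan: [1,0.004,-0.0011,0,0,0,-3,1,0.004,-0.0011,0,0,0,-3,1,0.004,-0.0011,0,0,0,-3]

```text
clock: 27.25
position: [0.5984, 0.1138, 0.1304]
tool_rot: [-0.0, 0.813, 0.582, -0.0]
wrist_force: [3.3, -1.5, -0.4]
finger_gap: 0.009
grip_force: 30.3
```

```bash
python3 st.py; python3 bar.py
```

```text
t 27.25 p [0.5984 0.1138 0.1304] r 0.0987 ang(stand) 58.25 yaw(stand) 57.18 tilt [-0.0005 -0.0004] F [ 3.32 -1.46 -0.36] T [-0.344 -0.692  0.245] Mz -0.111
F from T [ 3.29 -1.64] Mz(T) -0.113 Mz(avg) -0.112
shaft slope deg -1.9127808964594042 y0 mm 0.005650391481983359 z slope 0.2229671894809101
ball [ 0.0868 -0.0028  0.0057]
```

Call:
jog_arm:
  plan: [1,0.0033,-0.001,0,0,0,-2,1,0.0033,-0.001,0,0,0,-2,1,0.0033,-0.001,0,0,0,-2]

```text
clock: 27.6
position: [0.6016, 0.1129, 0.1304]
tool_rot: [-0.0, 0.823, 0.568, -0.0]
wrist_force: [2.0, -2.4, -0.4]
finger_gap: 0.009
grip_force: 30.2
```

```bash
python3 st.py; python3 bar.py
```

```text
t 27.6 p [0.6016 0.1129 0.1304] r 0.0989 ang(stand) 56.29 yaw(stand) 55.17 tilt [-0.0004 -0.0004] F [ 1.99 -2.42 -0.39] T [-0.394 -0.486  0.234] Mz -0.032
F from T [ 2.32 -1.88] Mz(T) -0.044 Mz(avg) -0.038
shaft slope deg -1.5356030548815505 y0 mm -0.006954108866495334 z slope 0.03581144686544261
ball [ 0.0868 -0.0022  0.0057]
```

Call:
jog_arm:
  plan: [1,0.002,-0.0007,0,0,0,-0.5,1,0.002,-0.0007,0,0,0,-0.5]

```text
clock: 27.85
position: [0.6038, 0.1124, 0.1304]
tool_rot: [-0.0, 0.826, 0.563, -0.0]
wrist_force: [1.9, -0.4, -1.5]
finger_gap: 0.009
grip_force: 30.1
```

```bash
python3 st.py; python3 bar.py
```

```text
t 27.85 p [0.6038 0.1124 0.1304] r 0.0992 ang(stand) 55.02 yaw(stand) 54.59 tilt [-0.     -0.0006] F [ 1.91 -0.37 -1.52] T [-0.23  -0.309  0.109] Mz -0.081
F from T [ 1.47 -1.09] Mz(T) -0.066 Mz(avg) -0.074
shaft slope deg -0.48003144537133785 y0 mm -0.3015716714583498 z slope 0.28688306594099694
ball [ 0.0868 -0.0011  0.0056]
```

Call:
jog_arm:
  plan: [1,0.006,0.0155,0,0,0,0,1,0.012,0.031,0,0,0,0,1,0.018,0.0466,0,0,0,0,1,0.02,0.07,0.02,0,0,0,1,0.01,0.08,0.06,0,0,0,1,0.0,0.07,0.1,-7.5,3,0,1,-0.01,0.05,0.128,-15,6,0,1,-0.025,0.035,0.128,-22.5,9,0,1,-0.0357,0.031,0.128,-30,12,0,1,-0.0357,0.031,0.128,-31,12,0,1,-0.0357,0.031,0.128,-31,12,0]

```text
clock: 29.0
position: [0.5683, 0.1457, 0.257]
tool_rot: [0.161, 0.791, 0.542, -0.235]
wrist_force: [0.4, -0.1, -1.1]
finger_gap: 0.0088
grip_force: 30.1
```

```bash
python3 - <<'E'
from h import *
import pickle
o=get_obs();c=capture("wrist");pickle.dump((o,c,0),open("d6.pkl","wb"))
u=cv2.resize(c["img"][60:230,170:410],None,fx=3.3,fy=3.3,interpolation=cv2.INTER_CUBIC)
save({"img":u},"w6.png")
E
sed -i 's/d4.pkl/d6.pkl/' m4.py; python3 m4.py | grep -E "bar|ball|axis|top|blob"
```

```text
bar hand: x -0.028842733064982504 0.09823555822424435 n 2849
ball hand [ 0.08673986 -0.00023097  0.00593097] 1842 0.0003690053199861314
axis [0.56806734 0.01925566] 0.0009926212694488321
ring top z 286 0.1380532333408248 [0.13747451 0.14330991]
blob [300 173  11   8  36] [305.30555556 176.97222222]
```

View pics/w6.png

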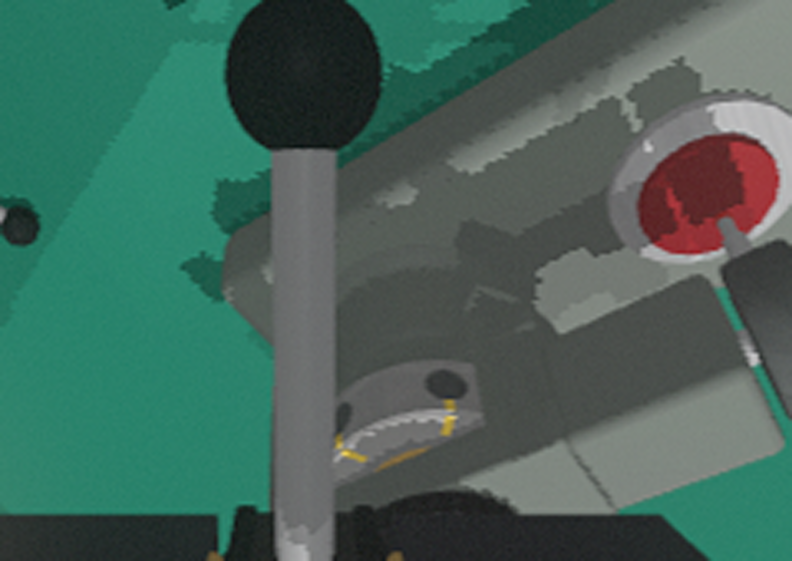

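The nearer hole now shows at crop (446,384) and the gauge is unmoved.

```bash
sed -i 's#^pts=.*#pts=[(170+446.5/3.3-.5,60+384.5/3.3-.5),(305.3,176.4)]#' m4.py; python3 m4.py | tail -4
```

```text
(304.8030303030303, 176.0151515151515) (array([0.58454715, 0.0557031 , 0.1246664 ]), np.float64(51.669757113082426))
(305.3, 176.4) (array([0.58499502, 0.05549726, 0.12523223]), np.float64(50.96371956556544))
(304.8030303030303, 176.0151515151515) (array([0.58464789, 0.05637098, 0.12531578]), np.float64(51.40526748876444))
(305.3, 176.4) (array([0.58509402, 0.05616344, 0.12587759]), np.float64(50.70047333298241))
```

Call:
jog_arm:
  plan: [1,0,0.03,0.01,7.5,-3,0,1,0,0.05,0.02,15,-6,0,1,0,0.07,0.02,22.5,-9,0,1,-0.01,0.09,0.02,30,-12,0,1,-0.02,0.1,0.02,31,-12,0,1,-0.02,0.1,0.02,31,-12,0]

```text
clock: 29.65
position: [0.5474, 0.2431, 0.2802]
tool_rot: [0.0, 0.826, 0.563, 0.001]
wrist_force: [-1.1, -0.4, -1.8]
finger_gap: 0.0091
grip_force: 30.1
```

Call:
jog_arm:
  plan: [1,0,0,0,0,0,8,1,-0.01,0,0,0,0,16,1,-0.02,0.01,0,0,0,24,1,-0.03,0.01,0,0,0,32,1,-0.04,0.02,0,0,0,40,1,-0.05,0.02,0,0,0,48,1,-0.06,0.03,0,0,0,56,1,-0.07,0.03,0,0,0,64,1,-0.08,0.035,0,0,0,72,1,-0.08,0.04,-0.02,0,0,80,1,-0.08,0.043,-0.05,0,0,88,1,-0.08,0.043,-0.08,0,0,96]

```text
clock: 30.85
position: [0.4688, 0.2869, 0.1977]
tool_rot: [0.0, 0.13, 0.991, -0.001]
wrist_force: [0.6, 0.3, -0.2]
finger_gap: 0.0089
grip_force: 30.1
```

Call:
jog_arm:
  plan: [1,0,0,-0.02,0,0,8,1,0,0,-0.05,0,0,16,1,0,0,-0.08,0,0,22,1,0,0,-0.09,0,0,22,1,0,0,-0.09,0,0,22]

```text
clock: 31.35
position: [0.4678, 0.2858, 0.1071]
tool_rot: [-0.002, -0.056, 0.998, -0.001]
wrist_force: [-0.1, 0.2, -0.1]
finger_gap: 0.0091
grip_force: 30.1
```

```bash
python3 st.py; python3 bar.py; python3 -c "from h import *;print(get_obs()['tool_rot'],get_obs()['joints'].round(2))"
```

```text
t 31.35 p [0.4678 0.2858 0.1071] r 0.2844 ang(stand) 96.7 yaw(stand) -187.56 tilt [ 0.0036 -0.002 ] F [-0.06  0.22 -0.12] T [ 0.162 -0.021 -0.019] Mz -0.024
F from T [0.1  0.77] Mz(T) -0.122 Mz(avg) -0.073
shaft slope deg -0.3379202918020101 y0 mm -0.3992342829622019 z slope 0.045280882866048706
ball [ 0.0868 -0.0008  0.0055]
[-5.80408195e-04 -5.62030134e-02  9.98419083e-01 -4.68357836e-04] [-0.29  0.28 -0.39  1.86  0.12  1.03  0.95]
```

Call:
jog_arm:
  plan: [1,0,0.0005,-0.025,0,0,0,1,0,0.0005,-0.045,0,0,0,1,0,0.0005,-0.055,0,0,0,1,0,0.0005,-0.059,0,0,0,1,0,0.0005,-0.059,0,0,0,1,0,0.0005,-0.059,0,0,0]

```text
clock: 32.0
position: [0.4689, 0.2873, 0.0507]
tool_rot: [0.001, -0.057, 0.998, 0.0]
wrist_force: [-0.3, -0.4, -0.7]
finger_gap: 0.0088
grip_force: 30.1
```

Call:
jog_arm:
  plan: [1,-0.001,-0.001,-0.002,0,0,0,1,-0.001,-0.001,-0.003,0,0,0,1,-0.001,-0.001,-0.003,0,0,0]

```text
clock: 32.3
position: [0.4677, 0.2865, 0.0474]
tool_rot: [0.001, -0.058, 0.998, 0.0]
wrist_force: [-1.0, 0.3, 4.7]
finger_gap: 0.0086
grip_force: 30.1
```

Bar seated (5 N support). Opening slowly and rising.

Call:
jog_arm:
  plan: [0.8,0,0,0,0,0,0,0.6,0,0,0,0,0,0,0.5,0,0,0,0,0,0,0.5,0,0,0,0,0,0,0.5,0,0,0,0,0,0,0.5,0,0,0,0,0,0,0.5,0,0,0,0,0,0]

```text
clock: 33.0
position: [0.4673, 0.2858, 0.0465]
tool_rot: [-0.0, -0.058, 0.998, -0.0]
wrist_force: [0.6, -0.1, -0.1]
finger_gap: 0.0431
grip_force: 0.0
```

Call:
jog_arm:
  plan: [0.5,0,0,0.01,0,0,0,0.5,0,0,0.03,0,0,0,0.5,0,0,0.06,0,0,0,0.5,0,0,0.1,0,0,0,0.5,0,0,0.15,0,0,0,0.5,0,0,0.15,0,0,0,0.5,0,0,0.15,0,0,0]

```text
clock: 33.7
position: [0.4679, 0.2863, 0.1986]
tool_rot: [0.002, -0.057, 0.998, 0.001]
wrist_force: [0.2, -0.7, -0.5]
finger_gap: 0.0437
grip_force: 0.0
```

Run:
```python
from h import *
o=get_obs();print(o["clock"],o["position"],o["wrist_force"],o["finger_gap"])
w=capture("wrist");s=capture("scene")
a=cv2.resize(s["img"][150:300,150:390],(480,300));b=cv2.resize(w["img"],(400,300))
save({"img":np.vstack([np.hstack([a,b[:, 80:]])])},"fin.png")
```

```text
33.7 [0.4679146  0.28627097 0.19859296] [ 0.24852915 -0.74285379 -0.46934001] 0.04367419799710191
```

View pics/fin.png

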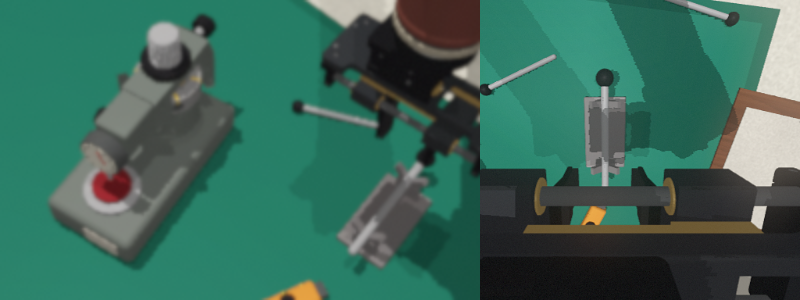

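The bar lies in its cradle: ball at (605,77) in the wrist half, along column 605. The hand is clear and the stand is undisturbed, so I'm handing in.

```bash
python3 -c "from rig import job_done;print(job_done())"
```

```text
the job is handed in; nothing more can be done
None
```

The lock ring was nipped to about 0.6 N m (measured at the wrist) and then sprang back about 7–10°, by estimate to 1–2° past washer contact; the bar lies in its cradle, the hand is clear, and the job was handed in at about 34 s. One mistimed insertion pressed the bar tip on the ring's rim at about 17 N.

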